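Sort seal-press pinions by tooth count on the mesh-test stand

ROBOT

A 7-joint arm with a two-finger parallel gripper is mounted at the origin on the work surface. World frame = base frame: x ahead of the robot, y to its left, z up, the work surface at z = 0. Lengths are in m, angles in rad, forces in N, time in s.
With the tool pointing down it reaches from about 0.425 to 1.025 m from the base axis. Payload 9.4 kg.
Tool frame: the origin (TCP) lies where the fingers leave the gripper's body, on its centre line; the fingertips stand 73 mm ahead of it and the grasp point (between the pads) lies 54 mm ahead of it; z points along the fingers, y is the line along which they close (so a half turn about z gives the same grasp; the last joint's range is limited). The gripper opens to 85 mm and grips with 20 to 120 N. Pads are 22 mm wide; open, the fingers measure 114 mm over their backs; the gripper's body (76 mm by 85 mm) begins 54 mm behind the grasp point. The pads swing forward as they close: fully open they stand 13 mm farther back than shut.
Start: joints at [1.207, 0.599, -0.003, 1.599, 0.002, 0.943, -0.08], TCP at [0.205, -0.695, 0.304] pointing down, gripper open.
Joint ranges: [-2.57, 2.57], [-0.35, 1.97], [-1.29, 1.29], [0.11, 2.56], [-1.05, 4.19], [0.11, 1.86], [-2.63, 2.63]. Speed limits (rad/s): [2.22, 2.22, 3.01, 3.01, 3.14, 3.14, 3.14].

INTERFACE

Orientations are given as a rotation vector (axis times angle).
In Python, from station import r gives the robot as it stands.
- The arm moves only by the shell command python3 -m jog 'ROWS'. ROWS is JSON, a list of rows, each an object with "twist": the turn, a rotation vector about the world's x, y, z in rad, a list of three; "dp": the shift along the world's x, y, z in mm, a list of three; "hand": the gripper command: -1 is fully open, 1 is shut, values between are in proportion. In form: [{"twist": [rx, ry, rz], "dp": [x, y, z], "hand": hand}, ...]. A call has 1 to 20 rows; each row shifts and turns the commanded pose from where the row before left it; what a row does not reach is not made up. A row lasts 1/12 s, in which the tool goes at most 41.7 mm and 7.16 degrees, less where a joint would pass 70% of its speed; a pose out of reach is approached as far as the arm can. A call with a gripper value outside its range is refused whole. The fingers move at their own pace and stop on an object; the grip force is fixed at half the most. Time passes only in rows, so rows that do not move let the fingers close. It gives the time, the measured TCP pose, the force, the opening and the grip force at its end, in the units of the state.
- r.read_state(): the state, without advancing time (a new reading comes with each control period).
- r.snapshot(name): name is "scene" or "top"; returns (picture, depth): 384x512x3 uint8, red, green, blue; 384x512 float32, m along the optical axis (not along the pixel's ray), 0 where there is no reading.
- r.camera_params(name): a dict with "camera_matrix" (3x3 intrinsics, pixels), "R" (3x3) and "t" (3): a world point X has camera coordinates R X + t. Camera axes: x right, y down, z forward; pixel columns grow to the right and rows downward; lengths in m; the calibration is good to about 2 mm. A picture is of the moment at which its call begins. camera_params takes no time and is no camera call.
- r.close_job(): hands the job in; it is judged then, once.
Trained networks look in the newest picture that a camera, given by its name, has taken for a name from the list of things; names that differ only in an ending like _2 or _b are one class to them, and where a whole thing is asked for, a point or a joint stands for the part that bears it (a point fixed in the world has none). Each returns a list of dicts, best first, with "score" (0 to 1); they miss things now and then, are a little off and sometimes report something else, mostly with a low value. They report only what shows in the picture. A call takes as long as a camera call. They do not tell look-alikes from the thing itself.
- r.search_frame(thing, camera): "extent" ([left, top, right, bottom] in pixels, round what is visible of it).
- r.cut_out(thing, camera): "region" (384x512 bool, what is visible of it) and "extent" ([left, top, right, bottom] in pixels, round what is visible of it).
- r.place_of(thing, camera): "uv" ([column, row] in pixels: a listed point, or the origin of a listed thing).
The state is a dict: "t": time; "q": joint angles; "qvel": joint speeds; "joint_torque": joint torques, N m; "tcp_pos": TCP position; "tcp_rot": TCP orientation; "wrist_force": force on the tool from outside, world axes, zero at the start; "moment": the same for the moment, N m; "finger_gap": finger opening in m; "grip_force": force on a finger pad.
Only numpy, scipy, OpenCV 4.12 (cv2) and the standard library are available. Lean on these libraries where they do the work, as an engineer would, in place of code of your own. Each camera call takes 0.05 s, during which the arm holds its last target. There are 200 camera calls.

TASK

Sort the seal-press pinions, proving each on the sloping test stand before it goes into its tray. Take the 12-tooth pinion first: hold it flat on the deck with its teeth fully in mesh with the brass master gear and, turning the master only through the teeth, roll it until its red line comes to the yellow mark; leave the line there, and set the pinion down, boss up, in the blue tray. Do the same with the 16-tooth pinion, rolling the master back until the red line is at the white mark, and set it down in the green tray; leave the 14-tooth pinion and everything else on the desk alone.

Things in the scene. Friction and masses are not known exactly. Their poses are not given: they have to be found in the camera images.
- pinion_12: The 12-tooth pinion: loose steel spur gear, 0.3 kg, module 4, pitch diameter 48 mm, 54.4 mm over the teeth; toothed disc 14 mm thick, on it a round shoulder 34 mm wide (to 20 mm) and a square boss 24 x 24 mm to hold it by (20 to 46 mm above the underside, sides along the body's x and y). Origin: centre of the underside; z up through the boss; a tooth centred on +x. Starts boss up.
- pinion_16: The 16-tooth pinion, 0.45 kg: the same but pitch diameter 64 mm, 70.4 mm over the teeth; same 14 mm disc, shoulder and 24 mm square boss; origin and axes alike (a tooth centred on +x).
- pinion_14: A 14-tooth pinion, 62.4 mm over the teeth, otherwise alike, for which there is no tray: it stays where it lies. Origin: centre of the underside.
- deck: Flat dark deck of the fixed test stand, 180 mm (its x) by 150 mm (its y), sloping 30 degrees so that it faces up and towards the robot. Origin: centre of its top face, 64 mm above the desk; +x up the slope, +y to the left seen from the robot, +z square out of the deck. Its lower half is bare: there a pinion comes into mesh, straight down-slope of the master.
- master_axis (a point): Point on the deck's face on the master gear's axis, 37 mm up-slope of its centre; axes as the deck. Brass master: 20 teeth, module 4, pitch diameter 80 mm, 86.4 mm over teeth, 14 mm thick, underside 1 mm above the deck, on a fixed post (nut 26 mm wide, top 28 mm above the deck). Full mesh: the 12-tooth pinion's axis 64 mm from this one, the 16-tooth's 72 mm; about 2 mm play between teeth.
- master (a joint): Turn of the master in rad, growing anticlockwise seen from above the deck; starts within 0.1 of 0, stays where left (friction 0.025 N m). At 0 a tooth is centred on the deck's +x (so also one straight down-slope) and the red line on its face points along the deck's +y to the white mark painted on the deck; at 0.63 (two teeth on) it points to the yellow mark, down-slope of the white one.
- master_mark (a point): End of the red line on the master's top face, 40 mm from its axis.
- tray_blue: Blue open steel tray for 12-tooth pinions, 112 x 112 mm outside, 22 mm high, walls and floor 4 mm thick, fixed. Origin: centre of its underside.
- tray_green: Green open steel tray for 16-tooth pinions, of the same size. Origin: centre of its underside.
- copper_lug: Copper cable lug, about 56 mm long, 22 mm wide, 13 mm high, lying on the desk; leave alone.
- meter_cover: Cream enamel meter cover, 120 x 160 mm, 63 mm high, loose on the desk; leave alone. Origin: centre of the underside.
- junction_box: Brown bakelite junction box, 94 x 119 mm, 56 mm high, loose on the desk; leave alone. Origin: centre of the underside.
- seal_tin: Red tin with a brass lid, 77 mm across, 64 mm high, loose on the desk; leave alone.
- fuse_carrier: White porcelain fuse carrier, 85 x 34 mm, 37 mm high, loose on the desk; leave alone.
Mind the look-alikes: they are no part of the job. Leave any purple look-alike of the pinion_16 alone.

How it is judged:
By the outcome, as a careful person would: the job done as asked, in the order asked, and still so for the second after the job is handed in, with the robot touching nothing.
It also fails if it takes over 67 s, if anything falls off the work surface, if the arm or the gripper's body presses on something with over 40 N, if the wrist force passes 120 N, or if a joint passes its speed limit or range.

## Working session

There is one attempt and no reset: what is moved stays moved. The work goes in short steps, Python scripts to look and compute and a shell command to move; the robot and the scene stay as the last step left them, time stands still between calls to the robot, and variables do not carry over. Pictures are saved under pics/ and viewed, at most 10 in all, crops included, and the job is handed in when it is done.

```bash
ls; mkdir -p pics; cat > h.py <<'E'
import numpy as np, cv2
from station import r
def snap(cam,name=None):
    p,d=r.snapshot(cam)
    if name: cv2.imwrite('pics/'+name+'.png',p[:,:,::-1])
    return p,d
def ray(cam,uv):
    c=r.camera_params(cam);K,R,t=[np.array(c[k]) for k in('camera_matrix','R','t')]
    return -R.T@t, R.T@np.linalg.inv(K)@np.array([uv[0],uv[1],1.])
def atz(cam,uv,z):
    o,d=ray(cam,uv);return o+d*(z-o[2])/d[2]
def proj(cam,X):
    c=r.camera_params(cam);K,R,t=[np.array(c[k]) for k in('camera_matrix','R','t')]
    x=K@(R@np.array(X)+t);return x[:2]/x[2]
def cloud(cam,d):
    c=r.camera_params(cam);K,R,t=[np.array(c[k]) for k in('camera_matrix','R','t')]
    v,u=np.mgrid[:384,:512];P=np.stack([u,v,np.ones_like(u)],-1)@np.linalg.inv(K).T*d[...,None]
    return (P-t)@R
E
python3 - <<'E'
from h import *
a,_=snap('top'); b,_=snap('scene')
cv2.imwrite('pics/a.png',cv2.resize(a[:,:,::-1],(800,600)))
cv2.imwrite('pics/b.png',cv2.resize(b[:,:,::-1],(800,600)))
for c in('top','scene'):
    o,d=ray(c,(256,192));print(c,o.round(3),d.round(3))
for th in['pinion_12','pinion_16','pinion_14','deck','master_axis','master_mark','tray_blue','tray_green']:
  for c in('top','scene'):
    for x in r.place_of(th,c)[:4]:
        print(th,c,np.round(x['uv'],1),round(x['score'],2),atz(c,x['uv'],0).round(3))
print(r.read_state()['tcp_rot'],r.read_state()['t'])
E
```

```text
pics
top [ 0.359 -0.021  1.251] [ 0.203  0.013 -0.979]
scene [ 0.87  -0.469  0.969] [-0.265  0.447 -0.855]
pinion_12 top [260.7 265.9] 0.8 [ 0.432 -0.034  0.   ]
pinion_12 top [382.1 201.9] 0.74 [ 0.623 -0.327  0.   ]
pinion_12 top [212.6 269.6] 0.67 [0.412 0.084 0.   ]
pinion_12 top [372.3 285.9] 0.62 [ 0.409 -0.312  0.   ]
pinion_12 scene [217.8 152.9] 0.62 [0.412 0.091 0.   ]
pinion_12 scene [192.1 320.8] 0.61 [ 0.621 -0.327  0.   ]
pinion_12 scene [192.  190.8] 0.59 [ 0.423 -0.048  0.   ]
pinion_12 scene [121.8 267.9] 0.56 [ 0.405 -0.311  0.   ]
pinion_16 top [260.7 265.9] 0.8 [ 0.432 -0.034  0.   ]
pinion_16 top [382.1 201.9] 0.74 [ 0.623 -0.327  0.   ]
pinion_16 top [212.6 269.6] 0.67 [0.412 0.084 0.   ]
pinion_16 top [372.3 285.9] 0.62 [ 0.409 -0.312  0.   ]
pinion_16 scene [217.8 152.9] 0.62 [0.412 0.091 0.   ]
pinion_16 scene [192.1 320.8] 0.61 [ 0.621 -0.327  0.   ]
pinion_16 scene [192.  190.8] 0.59 [ 0.423 -0.048  0.   ]
pinion_16 scene [121.8 267.9] 0.56 [ 0.405 -0.311  0.   ]
pinion_14 top [260.7 265.9] 0.8 [ 0.432 -0.034  0.   ]
pinion_14 top [382.1 201.9] 0.74 [ 0.623
[... 523 characters left out ...]
 [285.2 192.9] 0.86 [0.637 0.074 0.   ]
master_mark top [227.4 172. ] 0.66 [0.663 0.074 0.   ]
master_mark top [241.7 182.7] 0.27 [0.639 0.035 0.   ]
master_mark scene [288.  179.5] 0.92 [0.623 0.115 0.   ]
tray_blue top [129.2 185.6] 0.8 [0.604 0.321 0.   ]
tray_blue scene [317.5 125.5] 0.72 [0.606 0.324 0.   ]
tray_blue scene [282.5 191.7] 0.34 [0.629 0.074 0.   ]
tray_green top [161.4 134.9] 0.73 [0.746 0.257 0.   ]
tray_green top [123.5 250.8] 0.68 [0.437 0.311 0.   ]
tray_green top [323.9 132.1] 0.42 [ 0.795 -0.167  0.   ]
tray_green top [374.5 287.5] 0.41 [ 0.406 -0.318  0.   ]
tray_green scene [265.5 103.5] 0.88 [0.433 0.319 0.   ]
[-3.10932701e+00 -4.48964462e-01  1.09008173e-04] 0.9
```

View pics/a.png

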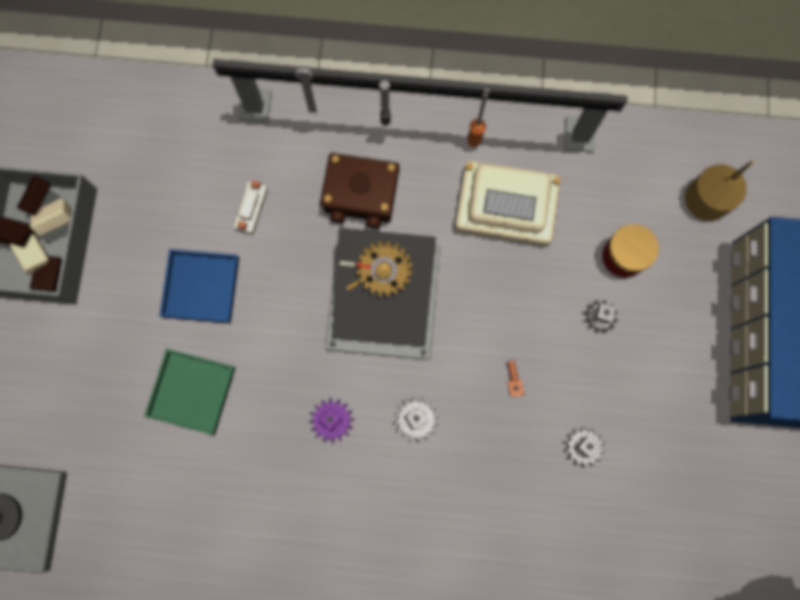

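View pics/b.png

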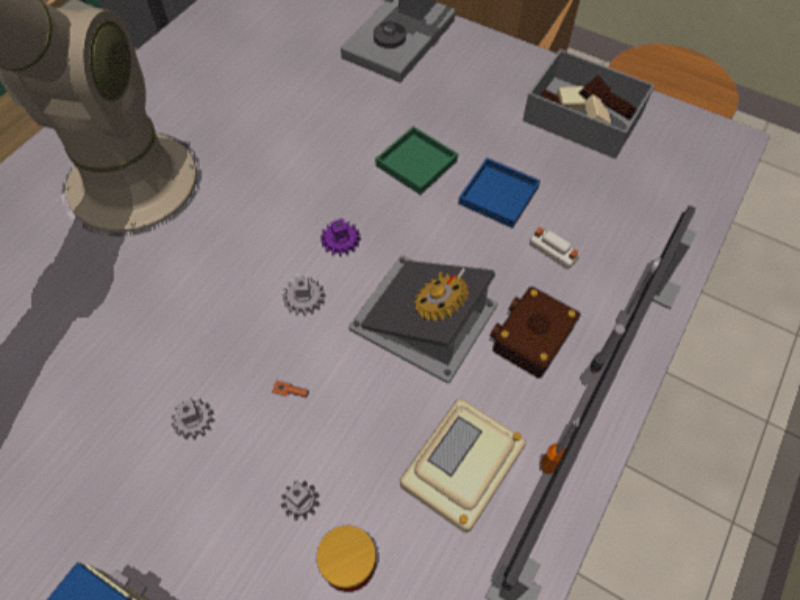

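The picture shows the grey pinions at top px (512 scale) (382,202) by the tin, (372,286) and (261,266), a purple look-alike at (212,269), and the stand at (245,185). The trays are at (129,186) blue and (122,251) green. The 12-tooth should be the smallest, at (382,202), and the 16-tooth the largest, at (261,266). I'll check that in one crop and measure.

```bash
cat > m.py <<'E'
from h import *
def boss(cam,p,d,xy,rad=.045):
    C=cloud(cam,d);near=(np.hypot(C[...,0]-xy[0],C[...,1]-xy[1])<rad)&(d>0)
    top=near&(C[...,2]>.040)&(C[...,2]<.055)
    disc=near&(C[...,2]>.008)&(C[...,2]<.055)
    T=C[top];D=C[disc]
    rc=cv2.minAreaRect((T[:,:2]*1000).astype(np.float32))
    return T[:,:2].mean(0).round(4),np.median(T[:,2]).round(4),len(T),np.round(rc[0],1),np.round(rc[1],1),round(rc[2],1),'disc',(D[:,:2].min(0)).round(4),D[:,:2].max(0).round(4)
E
python3 - <<'E'
from m import *
I={}
for c in('top','scene'):
    p,d=snap(c);I[c]=(p,d);np.save('/tmp/%s.npy'%c,d);np.save('/tmp/%sp.npy'%c,p)
    for n,xy in(('12',(.62,-.325)),('14',(.405,-.31)),('16',(.428,-.04)),('purple',(.412,.088))):
        print(c,n,*boss(c,p,d,xy))
    C=cloud(c,d)
    # deck plane: dark pixels within region
    m=(np.abs(C[...,0]-.6)<.12)&(np.abs(C[...,1]-.02)<.12)&(C[...,2]>.012)&(p.max(-1)<85)&(np.ptp(p.astype(int),axis=-1)<15)
    m=cv2.erode(m.astype(np.uint8),np.ones((3,3)))>0
    P=C[m]
    for _ in range(4):
        ce=P.mean(0);n=np.linalg.svd(P-ce,full_matrices=False)[2][2];n*=np.sign(n[2]);P=P[np.abs((P-ce)@n)<.004]
    res=(P-ce)@n
    print(c,'deck n',n.round(4),'tilt',np.degrees(np.arccos(n[2])).round(2),'yaw',np.degrees(np.arctan2(-n[1],-n[0])).round(2),len(P),'ctr',ce.round(4),'std',res.std().round(4))
    for col,nm in(((0,0,1),'blue'),((0,1,0),'green')):
        f=p.astype(int);mm=(f[...,2]>f[...,0]+40)&(f[...,2]>f[...,1]+20) if nm=='blue' else (f[...,1]>f[...,0]+20)&(f[...,1]>f[...,2]+10)
        mm&=(np.abs(C[...,1]-.31)<.12)&(C[...,0]>.35)&(C[...,0]<.7)&(d>0)&(C[...,2]<.03)
        Q=C[mm];rc=cv2.minAreaRect((Q[:,:2]*1000).astype(np.float32));print(nm,len(Q),np.round(rc[0],1),np.round(rc[1],1),round(rc[2],1),'floor z',np.median(Q[:,2]).round(4))
def crop(c,x,y,w,s):
    p=I[c][0][int(y-w/2):int(y+w/2),int(x-w/2):int(x+w/2),::-1];return cv2.resize(p,(s,s),interpolation=cv2.INTER_CUBIC)
r1=[crop('top',382,201,32,260),crop('top',372,285,32,260),crop('top',261,266,32,260)]
r2=[crop('scene',192,320,40,260),crop('scene',122,267,40,260),crop('scene',193,189,40,260)]
cv2.imwrite('pics/c.png',np.vstack([np.hstack(r1),np.hstack(r2)]))
cv2.imwrite('pics/d.png',np.hstack([crop('top',244,184,70,400),crop('scene',278,195,90,400)]))
E
```

```text
top 12 [ 0.6204 -0.3289] 0.0461 103 [ 620.8 -329.2] [24.1 25.2] 80.1 disc [ 0.5887 -0.3557] [ 0.6464 -0.302 ]
top 14 [ 0.4101 -0.3119] 0.0466 110 [ 410.3 -312.2] [23.9 24. ] 54.6 disc [ 0.3801 -0.3427] [ 0.4404 -0.282 ]
top 16 [ 0.428  -0.0465] 0.046 102 [428.  -46.6] [23.7 23.8] 36.1 disc [ 0.3942 -0.0808] [ 0.462  -0.0131]
top purple [0.4143 0.0856] 0.0461 105 [414.3  86.2] [23.9 23.4] 51.4 disc [0.377  0.0515] [0.4487 0.1207]
top deck n [-0.4992  0.0025  0.8665] tilt 29.95 yaw -0.28 2268 ctr [0.6088 0.0228 0.0576] std 0.0019
blue 1844 [607.4 322. ] [110.3 111.9] 0.5 floor z 0.0045
green 2019 [437.  313.1] [112.1 109.3] 80.5 floor z 0.0044
scene 12 [ 0.6227 -0.3268] 0.0479 133 [ 621.9 -326.4] [23.7 23.9] 80.4 disc [ 0.595  -0.3526] [ 0.648 -0.301]
scene 14 [ 0.4124 -0.3104] 0.047 119 [ 411.2 -310. ] [23.9 24.6] 52.9 disc [ 0.3802 -0.3398] [ 0.4407 -0.2792]
scene 16 [ 0.4299 -0.0451] 0.0475 93 [428.9 -44.2] [23.4 24.5] 34.7 disc [ 0.394  -0.0782] [ 0.4627 -0.0092]
scene purple [0.4158 0.0869] 0.0468 84 [414.6  87.6] [23.4 26.5] 55.7 disc [0.3794 0.0539] [0.4506 0.1244]
scene deck n [-0.4551 -0.029   0.89  ] tilt 27.13 yaw 3.65 610 ctr [0.583  0.0391 0.0435] std 0.0014
blue 1147 [609.6 325.5] [112.5 116.8] 1.6 floor z 0.007
green 1017 [438.4 315.7] [114.3 113.3] 81.6 floor z 0.0069
```

View pics/c.png

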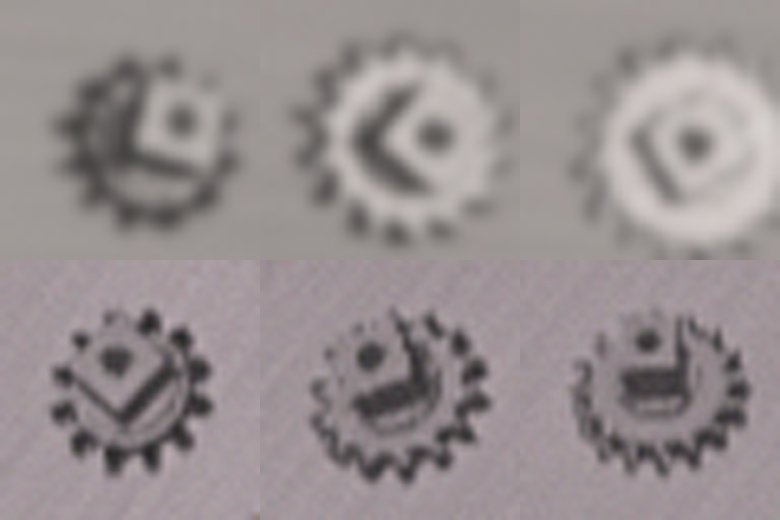

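View pics/d.png

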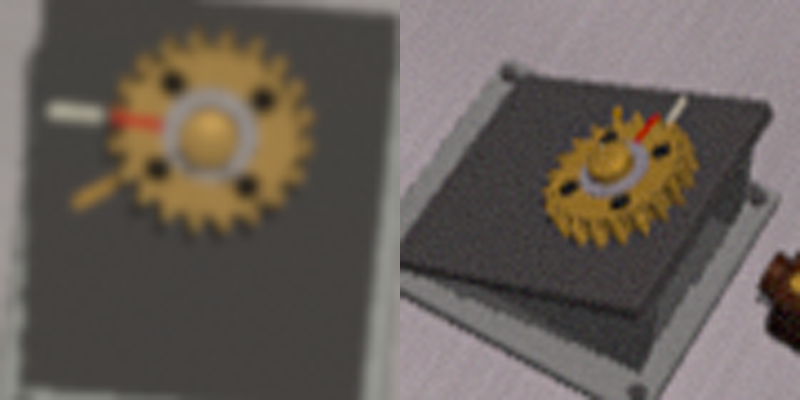

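The crop confirms it: the pinion at (382,202) measures about 54 mm over 12 teeth, (372,286) about 61 mm (the 14-tooth), and (261,266) about 68–70 mm, grey (the 16-tooth). On the stand the red line points nearly along the white mark, and the yellow mark is just below it. Next I rectify the deck.

```bash
cat > deck.py <<'E'
from h import *
O0=np.array([.620,.0228,.064]); th=np.radians(30)
def frame(yaw=0):
    c,s=np.cos(yaw),np.sin(yaw)
    ex=np.array([c*np.cos(th),s*np.cos(th),np.sin(th)]);ey=np.array([-s,c,0]);return ex,ey,np.cross(ex,ey)
S=4 # px/mm ; image: col = right = -y , row down = -x ; half 120mm
def rect(cam,p,h,O=O0,yaw=0):
    ex,ey,n=frame(yaw);q=[(1,1),(1,-1),(-1,-1),(-1,1)];src=[];dst=[]
    for a,b in q:
        src.append(proj(cam,O+.12*a*ex+.12*b*ey+h*n));dst.append((480-480*b,480-480*a))
    return cv2.warpPerspective(p,cv2.getPerspectiveTransform(np.float32(src),np.float32(dst)),(960,960),flags=cv2.INTER_CUBIC)
def mm(c,r): return (480-r)/4,(480-c)/4   # deck x,y
def line(cam,p,O=O0,yaw=0):
    im=rect(cam,p,.015,O,yaw).astype(int);R,G,B=im[...,0],im[...,1],im[...,2]
    brass=(R>G+20)&(G>B+25);red=(R>G+70)&(R>B+70)
    brass|=red
    k,lab,st,ce=cv2.connectedComponentsWithStats(cv2.morphologyEx(brass.astype(np.uint8),cv2.MORPH_OPEN,np.ones((33,33))))
    i=1+np.argmax(st[1:,4]);pts=np.argwhere(lab==i)[:,::-1].astype(np.float32)
    (cx,cy),rad=cv2.minEnclosingCircle(pts)
    v,u=np.nonzero(red);k2,l2,s2,c2=cv2.connectedComponentsWithStats(red.astype(np.uint8));j=1+np.argmax(s2[1:,4])
    return mm(cx,cy),rad/4,mm(*c2[j]),s2[j,4],im.astype(np.uint8)
E
python3 - <<'E'
from deck import *
for c in('top','scene'):
    p=np.load('/tmp/%sp.npy'%c)
    im=rect(c,p,0).astype(int)
    dark=(im.max(-1)<95)&(np.ptp(im,axis=-1)<20)
    k,lab,st,ce=cv2.connectedComponentsWithStats(dark.astype(np.uint8));i=1+np.argmax(st[1:,4]);D=lab==i
    # left/right edges per row, lower edge per column
    rows=range(500,780,10);L=[(480-np.nonzero(D[q])[0].min())/4 for q in rows];Rr=[(480-np.nonzero(D[q])[0].max())/4 for q in rows];X=[(480-q)/4 for q in rows]
    for e in(L,Rr):
        f=np.polyfit(X,e,1);print(c,'edge y@0',f[1].round(2),'slope deg',np.degrees(f[0]).round(2),'res',np.std(np.polyval(f,X)-e).round(2))
    cols=range(300,660,20);E=[(480-np.nonzero(D[:,q])[0].max())/4 for q in cols];Y=[(480-q)/4 for q in cols];f=np.polyfit(Y,E,1);print('low x@0',f[1].round(2),np.degrees(f[0]).round(2))
    E=[(480-np.nonzero(D[:,q])[0].min())/4 for q in list(range(240,320,10))+list(range(640,720,10))];print('top x',np.median(E))
    m=line(c,p);print('master',np.round(m[0],2),m[1],'red',np.round(m[2],2),m[3], 'ang',np.degrees(np.arctan2(-(m[2][0]-m[0][0]),m[2][1]-m[0][1])).round(2))
    cv2.imwrite('/tmp/r_%s.png'%c,m[4][:,:,::-1]);cv2.imwrite('/tmp/r0_%s.png'%c,im.astype(np.uint8)[:,:,::-1])
a=[cv2.resize(cv2.imread('/tmp/%s_%s.png'%(k,c)),(390,390)) for k in('r0',) for c in('top','scene')]
cv2.imwrite('pics/e.png',np.hstack(a))
E
```

```text
top edge y@0 78.07 slope deg 1.95 res 0.62
top edge y@0 -71.57 slope deg 0.11 res 0.12
low x@0 -89.07 -0.06
top x 103.0
master [33.4   9.73] 39.007694244384766 red [39.23 32.53] 1559 ang -14.33
scene edge y@0 77.61 slope deg 0.02 res 0.32
scene edge y@0 -87.12 slope deg -8.86 res 0.87
low x@0 -89.1 0.13
top x 105.25
master [41.68  2.43] 45.244972229003906 red [38.9  36.85] 2094 ang 4.62
```

View pics/e.png

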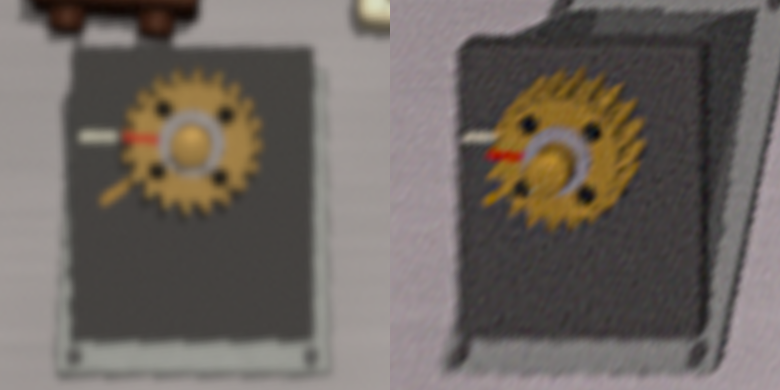

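Rectified picture: the deck's edges are square, so yaw is about 0. The centre comes out at about (0.621, 0.026, 0.064), and the red line is slightly clockwise of the white mark, at about -0.04 rad. Before moving I check the heights of the obstacles.

```bash
python3 - <<'E'
from h import *
d=np.load('/tmp/top.npy');C=cloud('top',d)
def q(u0,u1,v0,v1,zmin):
    P=C[v0:v1,u0:u1].reshape(-1,3);P=P[P[:,2]>zmin];print(P.min(0).round(3),P.max(0).round(3),len(P))
q(464,511,138,275,.03) # cabinet
q(385,425,138,180,.05) # tin
q(430,482,100,145,.05) # pot
E
```

```text
[ 0.359 -0.627  0.03 ] [ 0.771 -0.021  1.251] 5295
[ 0.359 -0.403  0.052] [ 0.764 -0.021  1.251] 776
[ 0.359 -0.541  0.05 ] [ 0.878 -0.021  1.251] 852
```

```bash
python3 -m jog '[{"twist":[0,0,-0.1],"dp":[10,38,0],"hand":0.06},{"twist":[0,0,-0.1],"dp":[10,38,0],"hand":0.06},{"twist":[0,0,-0.1],"dp":[10,38,0],"hand":0.06},{"twist":[0,0,-0.1],"dp":[20,34,0],"hand":0.06},{"twist":[0,0,-0.06],"dp":[20,34,0],"hand":0.06},{"twist":[0,0,0],"dp":[20,34,0],"hand":0.06},{"twist":[0,0,0],"dp":[20,34,0],"hand":0.06},{"twist":[0,0,0],"dp":[30,25,0],"hand":0.06},{"twist":[0,0,0],"dp":[30,25,0],"hand":0.06},{"twist":[0,0,0],"dp":[30,25,0],"hand":0.06},{"twist":[0,0,0],"dp":[30,25,0],"hand":0.06},{"twist":[0,0,0],"dp":[35,15,-10],"hand":0.06},{"twist":[0,0,0],"dp":[38,2,-15],"hand":0.06},{"twist":[0,0,0],"dp":[38,0,-15],"hand":0.06},{"twist":[0,0,0],"dp":[38,0,-15],"hand":0.06},{"twist":[0,0,0],"dp":[38,0,-20],"hand":0.06},{"twist":[0,0,0],"dp":[0,0,0],"hand":0.06}]'
```

```text
t: 2.42
tcp_pos: [0.6271, -0.3249, 0.2247]
tcp_rot: [-3.128, 0.262, 0.001]
wrist_force: [0.1, 0.8, -0.0]
finger_gap: 0.0403
grip_force: 0.0
```

```bash
python3 - <<'E'
from m import *
p,d=snap('scene');C=cloud('scene',d)
s=r.read_state();t=np.array(s['tcp_pos'])
P=C[d>0];P=P[(np.hypot(*(P[:,:2]-t[:2]).T)<.05)&(P[:,2]>.08)]
h=t[2]-P[:,2];print(np.percentile(h,[50,80,90,95,98,99,100]).round(4),len(P))
print(np.histogram(h,bins=np.arange(.04,.1,.004)))
print(boss('scene',p,d,(.622,-.327)))
E
```

```text
[-0.2986 -0.2058 -0.1235 -0.0612  0.0145  0.0238  0.0695] 10763
(array([ 8,  6, 15, 11, 10, 12,  3,  4,  0,  0,  0,  0,  0,  0]), array([0.04 , 0.044, 0.048, 0.052, 0.056, 0.06 , 0.064, 0.068, 0.072,
       0.076, 0.08 , 0.084, 0.088, 0.092, 0.096]))
(array([ 0.6227, -0.3268]), np.float64(0.0476), 133, array([ 621.3, -326.2]), array([23.7, 25.4]), 78.8, 'disc', array([ 0.595 , -0.3527]), array([ 0.648 , -0.3009]))
```

```bash
python3 -m jog '[{"twist":[0,0,0],"dp":[-6,-2.5,-40],"hand":0.06},{"twist":[0,0,0],"dp":[0,0,-40],"hand":0.06},{"twist":[0,0,0],"dp":[0,0,-30],"hand":0.06},{"twist":[0,0,0],"dp":[0,0,-19.5],"hand":0.06},{"twist":[0,0,0],"dp":[0,0,0],"hand":0.06},{"twist":[0,0,0],"dp":[0,0,0],"hand":1},{"twist":[0,0,0],"dp":[0,0,0],"hand":1},{"twist":[0,0,0],"dp":[0,0,0],"hand":1},{"twist":[0,0,0],"dp":[0,0,0],"hand":1},{"twist":[0,0,0],"dp":[0,0,0],"hand":1}]'
```

```text
t: 3.3
tcp_pos: [0.6153, -0.3311, 0.1013]
tcp_rot: [3.129, -0.272, 0.002]
wrist_force: [0.5, -0.4, -3.7]
finger_gap: 0.0222
grip_force: 61.1
```

```bash
python3 -m jog '[{"twist":[0,0,0],"dp":[0,0,0],"hand":-0.18},{"twist":[0,0,0],"dp":[0,0,0],"hand":-0.18},{"twist":[0,0,0],"dp":[6,3,0],"hand":-0.18},{"twist":[0,0,0.12],"dp":[0,0,0],"hand":-0.18},{"twist":[0,0,0.12],"dp":[0,0,0],"hand":-0.18},{"twist":[0,0,0.12],"dp":[0,0,0],"hand":-0.18},{"twist":[0,0,0.12],"dp":[0,0,0],"hand":-0.18},{"twist":[0,0,0.12],"dp":[0,0,0],"hand":-0.18},{"twist":[0,0,0.12],"dp":[0,0,0],"hand":-0.18},{"twist":[0,0,0.12],"dp":[0,0,0],"hand":-0.18},{"twist":[0,0,0.12],"dp":[0,0,0],"hand":-0.18},{"twist":[0,0,0.12],"dp":[0,0,0],"hand":-0.18},{"twist":[0,0,0.12],"dp":[0,0,0],"hand":-0.18},{"twist":[0,0,0.12],"dp":[0,0,0],"hand":-0.18},{"twist":[0,0,0.12],"dp":[0,0,0],"hand":-0.18},{"twist":[0,0,0.13],"dp":[0,0,-4.5],"hand":-0.18},{"twist":[0,0,0],"dp":[0,0,0],"hand":-0.18},{"twist":[0,0,0],"dp":[0,0,0],"hand":-0.18}]'; python3 - <<'E'
from m import *
p,d=snap('scene');print(boss('scene',p,d,(.62,-.33)))
s=r.read_state();print(s['tcp_pos'],s['tcp_rot'],s['q'])
E
```

```text
t: 4.8
tcp_pos: [0.6211, -0.328, 0.0953]
tcp_rot: [-2.415, -2.009, -0.0]
wrist_force: [0.4, -0.4, -0.3]
finger_gap: 0.0502
grip_force: 0.0
(array([ 0.6329, -0.342 ]), np.float64(0.0456), 17, array([ 636.5, -340.5]), array([10. , 35.5]), 79.2, 'disc', array([ 0.6   , -0.3576]), array([ 0.6547, -0.3332]))
[ 0.62117832 -0.32790848  0.09549183] [-2.41563310e+00 -2.00849210e+00 -2.64398752e-04] [ 0.61451077  0.83650066 -0.34137852  1.76602935  0.44434698  0.61594793
 -0.17337874]
```

```bash
python3 -m jog '[{"twist":[0,0,0],"dp":[-0.7,-4,0],"hand":-0.18},{"twist":[0,0,0],"dp":[0,0,0],"hand":-0.18},{"twist":[0,0,0],"dp":[0,0,0],"hand":1},{"twist":[0,0,0],"dp":[0,0,0],"hand":1},{"twist":[0,0,0],"dp":[0,0,0],"hand":1},{"twist":[0,0,0],"dp":[0,0,0],"hand":1},{"twist":[0,0,0],"dp":[0,0,0],"hand":1}]'
```

```text
t: 5.43
tcp_pos: [0.6205, -0.3319, 0.0958]
tcp_rot: [2.411, 2.013, 0.0]
wrist_force: [0.2, -0.4, 4.3]
finger_gap: 0.023
grip_force: 60.2
```

```bash
cat > tgt.py <<'E'
import sys
from deck import *
from scipy.spatial.transform import Rotation as Ro
O=np.array([.6207,.0259,.0642]);ex,ey,n=frame(0)
def pose(ang,D,hh,L=95.8):
    a=np.radians(ang);y=np.cos(a)*ex+np.sin(a)*ey;z=-n;x=np.cross(y,z)
    return O+ex*(.037-D/1000)+n*(L+hh)/1000,Ro.from_matrix(np.stack([x,y,z],1))
def cur():
    s=r.read_state();return np.array(s['tcp_pos']),Ro.from_rotvec(s['tcp_rot']),s
def indeck(L=95.8):
    p,R,s=cur();q=p+R.as_matrix()[:,2]*L/1000-O;y=R.as_matrix()[:,1];z=R.as_matrix()[:,2]
    print('pinion: D %.2f y %.2f h %.2f'%(37-1000*q@ex,1000*q@ey,1000*q@n),'ang %.2f'%np.degrees(np.arctan2(y@ey,y@ex)),'tilt err',np.degrees([z@ex,z@ey]).round(2),'F deck',np.round([np.dot(s['wrist_force'],v) for v in(ex,ey,n)],1),'M',np.round(np.dot(s['moment'],n),2),'q',np.round(s['q'],2),'t',round(s['t'],2))
def go(P,R):
    p,R0,s=cur();w=(R*R0.inv()).as_rotvec();print('to dp mm',((P-p)*1000).round(1),'twist',w.round(3),'ang',np.linalg.norm(w).round(3))
E
python3 -c "
from tgt import *
go(*pose(48,76,60)); go(*pose(48,76,15)); print(pose(48,76,60)[0]);indeck()"
```

```text
to dp mm [-111.5  357.8   83.8] twist [-0.266 -0.477  0.993] ang 1.133
to dp mm [-89.  357.8  44.8] twist [-0.266 -0.477  0.993] ang 1.133
[0.50902501 0.0259     0.17962676]
pinion: D 69.19 y -357.83 h -55.49 ang -11.81 tilt err [-2.862e+01 -2.000e-02] F deck [ 2.3 -0.4  3.6] M -0.06 q [ 0.62  0.84 -0.34  1.76  0.45  0.62 -0.16] t 5.43
```

```bash
python3 -m jog '[{"twist":[0,0,0],"dp":[0,0,20],"hand":1},{"twist":[0,0,0],"dp":[0,0,40],"hand":1},{"twist":[0,0,0],"dp":[0,0,40],"hand":1},{"twist":[-0.022,-0.04,0.083],"dp":[-9.3,29.8,0],"hand":1},{"twist":[-0.022,-0.04,0.083],"dp":[-9.3,29.8,0],"hand":1},{"twist":[-0.022,-0.04,0.083],"dp":[-9.3,29.8,0],"hand":1},{"twist":[-0.022,-0.04,0.083],"dp":[-9.3,29.8,0],"hand":1},{"twist":[-0.022,-0.04,0.083],"dp":[-9.3,29.8,0],"hand":1},{"twist":[-0.022,-0.04,0.083],"dp":[-9.3,29.8,0],"hand":1},{"twist":[-0.022,-0.04,0.083],"dp":[-9.3,29.8,0],"hand":1},{"twist":[-0.022,-0.04,0.083],"dp":[-9.3,29.8,0],"hand":1},{"twist":[-0.022,-0.04,0.083],"dp":[-9.3,29.8,0],"hand":1},{"twist":[-0.022,-0.04,0.083],"dp":[-9.3,29.8,0],"hand":1},{"twist":[-0.022,-0.04,0.083],"dp":[-9.3,29.8,-6],"hand":1},{"twist":[-0.024,-0.037,0.08],"dp":[-9.2,30,-10],"hand":1},{"twist":[0,0,0],"dp":[0,0,0],"hand":1},{"twist":[0,0,0],"dp":[0,0,0],"hand":1},{"twist":[0,0,0],"dp":[0,0,0],"hand":1}]'
python3 -c "
from tgt import *
indeck(); go(*pose(48,76,15)); go(*pose(48,76,2))
for c in ('top','scene'):
  p,d=snap(c); np.save('/tmp/%sp.npy'%c,p);np.save('/tmp/%s.npy'%c,d)
a=np.load('/tmp/topp.npy')[130:250,190:310,::-1];b=np.load('/tmp/scenep.npy')[120:240,190:310,::-1]
cv2.imwrite('pics/f.png',cv2.resize(np.hstack([a,b]),(800,400),interpolation=cv2.INTER_CUBIC))"
```

```text
t: 6.93
tcp_pos: [0.5358, -0.0831, 0.1851]
tcp_rot: [1.38, 2.422, 0.138]
wrist_force: [-0.5, 0.1, -3.8]
finger_gap: 0.0228
grip_force: 59.9
pinion: D 66.11 y -117.29 h 53.10 ang 32.07 tilt err [-9.62 -4.94] F deck [-2.4  0.1 -3.1] M -0.07 q [ 0.2   0.53 -0.26  2.32  1.78  0.22 -1.21] t 6.93
to dp mm [ -4.3 109.  -44.5] twist [-0.044 -0.156  0.296] ang 0.338
to dp mm [  2.2 109.  -55.7] twist [-0.044 -0.156  0.296] ang 0.338
```

View pics/f.png

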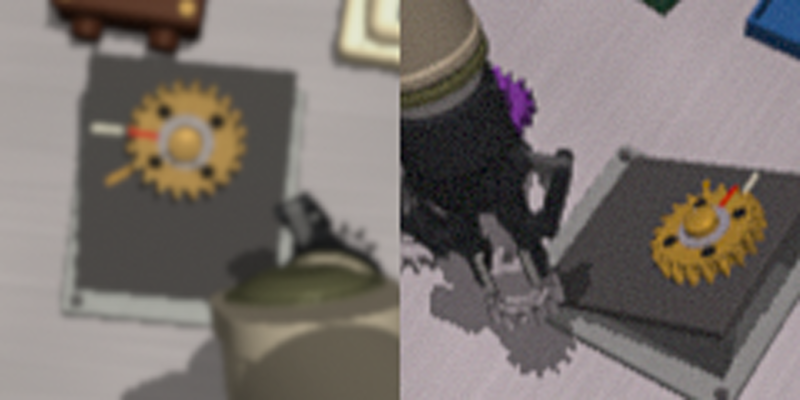

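The picture shows the held pinion, teeth down, right of the deck at about (310,225); the joint-speed limit made the transfer fall short. The wrist is passing a near-singular pose, so I'll choose the 135° tooth phase, which keeps joint 7 inside its range.

```bash
python3 -c "
from tgt import *
go(*pose(138,80,40))"
```

```text
to dp mm [-20.6 109.3 -25.1] twist [-0.735 -0.036  1.705] ang 1.857
```

```bash
python3 -m jog '[{"twist":[-0.046,-0.002,0.106],"dp":[-1.3,6.8,0],"hand":1},{"twist":[-0.046,-0.002,0.106],"dp":[-1.3,6.8,0],"hand":1},{"twist":[-0.046,-0.002,0.106],"dp":[-1.3,6.8,0],"hand":1},{"twist":[-0.046,-0.002,0.106],"dp":[-1.3,6.8,0],"hand":1},{"twist":[-0.046,-0.002,0.106],"dp":[-1.3,6.8,0],"hand":1},{"twist":[-0.046,-0.002,0.106],"dp":[-1.3,6.8,0],"hand":1},{"twist":[-0.046,-0.002,0.106],"dp":[-1.3,6.8,-2],"hand":1},{"twist":[-0.046,-0.002,0.106],"dp":[-1.3,6.8,-2],"hand":1},{"twist":[-0.046,-0.002,0.106],"dp":[-1.3,6.8,-2],"hand":1},{"twist":[-0.046,-0.002,0.106],"dp":[-1.3,6.8,-2],"hand":1},{"twist":[-0.046,-0.002,0.106],"dp":[-1.3,6.8,-3],"hand":1},{"twist":[-0.046,-0.002,0.106],"dp":[-1.3,6.8,-3],"hand":1},{"twist":[-0.046,-0.002,0.106],"dp":[-1.3,6.8,-3],"hand":1},{"twist":[-0.046,-0.002,0.106],"dp":[-1.3,6.8,-3],"hand":1},{"twist":[-0.046,-0.002,0.106],"dp":[-1.3,6.8,-3],"hand":1},{"twist":[-0.046,-0.002,0.106],"dp":[-1.1,6.8,-2],"hand":1},{"twist":[0,0,0],"dp":[0,0,0],"hand":1},{"twist":[0,0,0],"dp":[0,0,0],"hand":1}]'
python3 -c "
from tgt import *
indeck(); go(*pose(138,80,15)); go(*pose(138,80,3))"
```

```text
t: 8.53
tcp_pos: [0.5156, 0.0258, 0.1603]
tcp_rot: [-1.064, 2.427, -0.295]
wrist_force: [-0.3, -0.1, -3.6]
finger_gap: 0.0232
grip_force: 59.9
pinion: D 79.98 y -0.82 h 39.98 ang 137.47 tilt err [-0.03 -0.44] F deck [-2.1 -0.1 -3. ] M -0.03 q [-0.04  0.59 -0.25  2.48  2.59  0.5  -0.4 ] t 8.53
to dp mm [ 12.4   0.1 -21.7] twist [ 0.002 -0.     0.012] ang 0.012
to dp mm [ 18.4   0.1 -32.1] twist [ 0.002 -0.     0.012] ang 0.012
```

```bash
python3 -m jog '[{"twist":[0.002,0,0.012],"dp":[9,0,-16],"hand":1},{"twist":[0,0,0],"dp":[9,0,-15.6],"hand":1},{"twist":[0,0,0],"dp":[0.5,0,-0.9],"hand":1},{"twist":[0,0,0],"dp":[0,0,0],"hand":1},{"twist":[0,0,0],"dp":[0.25,0,-0.43],"hand":1},{"twist":[0,0,0],"dp":[0,0,0],"hand":1}]'
python3 -c "
from tgt import *
indeck()"
python3 -m jog '[{"twist":[0,0,0],"dp":[0.25,0,-0.43],"hand":1},{"twist":[0,0,0],"dp":[0.25,0,-0.43],"hand":1},{"twist":[0,0,0],"dp":[0,0,0],"hand":1}]'
python3 -c "
from tgt import *
indeck()"
python3 -m jog '[{"twist":[0,0,0],"dp":[0.25,0,-0.43],"hand":1},{"twist":[0,0,0],"dp":[0.25,0,-0.43],"hand":1},{"twist":[0,0,0],"dp":[0,0,0],"hand":1}]'
python3 -c "
from tgt import *
indeck()"
```

```text
t: 9.03
tcp_pos: [0.5341, 0.0258, 0.1278]
tcp_rot: [-1.08, 2.418, -0.288]
wrist_force: [-0.5, 0.1, -3.1]
finger_gap: 0.0227
grip_force: 60.0
pinion: D 80.21 y 0.01 h 2.65 ang 138.11 tilt err [0.01 0.05] F deck [-2.   0.1 -2.4] M 0.01 q [-0.01  0.68 -0.27  2.45  2.64  0.56 -0.41] t 9.03
t: 9.28
tcp_pos: [0.5347, 0.0262, 0.1268]
tcp_rot: [-1.082, 2.417, -0.288]
wrist_force: [-0.1, 0.5, -3.4]
finger_gap: 0.0231
grip_force: 60.0
pinion: D 80.14 y 0.46 h 1.47 ang 138.19 tilt err [0.02 0.09] F deck [-1.8  0.5 -2.9] M 0.04 q [-0.01  0.68 -0.27  2.45  2.64  0.56 -0.41] t 9.28
t: 9.53
tcp_pos: [0.5349, 0.0263, 0.1262]
tcp_rot: [-1.082, 2.416, -0.288]
wrist_force: [-3.1, -0.3, 5.6]
finger_gap: 0.0227
grip_force: 61.2
pinion: D 80.27 y 0.53 h 0.82 ang 138.22 tilt err [0.04 0.09] F deck [ 0.1 -0.3  6.4] M 0.01 q [-0.01  0.68 -0.27  2.45  2.64  0.56 -0.41] t 9.53
```

```bash
python3 -m jog '[{"twist":[0,0,0],"dp":[2.6,-0.2,1.5],"hand":1},{"twist":[0,0,0],"dp":[2.6,-0.2,1.5],"hand":1},{"twist":[0,0,0],"dp":[1.3,0,0.75],"hand":1},{"twist":[0,0,0],"dp":[1.3,0,0.75],"hand":1},{"twist":[0,0,0],"dp":[0,0,0],"hand":1}]'
python3 -c "
from tgt import *
indeck()"
python3 -m jog '[{"twist":[0,0,0],"dp":[0.87,0,0.5],"hand":1},{"twist":[0,0,0],"dp":[0.87,0,0.5],"hand":1},{"twist":[0,0,0],"dp":[0.87,0,0.5],"hand":1},{"twist":[0,0,0],"dp":[0,0,0],"hand":1}]'
python3 -c "
from tgt import *
indeck()
p,d=snap('top')
cv2.imwrite('pics/g.png',cv2.resize(p[120:240,190:310,::-1],(600,600),interpolation=cv2.INTER_CUBIC))"
```

```text
t: 9.95
tcp_pos: [0.5411, 0.0259, 0.1299]
tcp_rot: [-1.084, 2.42, -0.286]
wrist_force: [-6.6, 0.1, 1.0]
finger_gap: 0.0228
grip_force: 60.9
pinion: D 73.48 y 0.17 h 0.90 ang 138.24 tilt err [-0.21  0.12] F deck [-5.2  0.1  4.1] M -0.06 q [-0.02  0.67 -0.26  2.44  2.63  0.53 -0.39] t 9.95
t: 10.28
tcp_pos: [0.5434, 0.0258, 0.1312]
tcp_rot: [-1.085, 2.421, -0.285]
wrist_force: [-7.3, 1.1, 0.4]
finger_gap: 0.0226
grip_force: 60.9
pinion: D 70.90 y 0.14 h 0.90 ang 138.24 tilt err [-0.25  0.12] F deck [-6.1  1.1  4. ] M -0.04 q [-0.02  0.67 -0.26  2.43  2.63  0.52 -0.39] t 10.28
```

View pics/g.png

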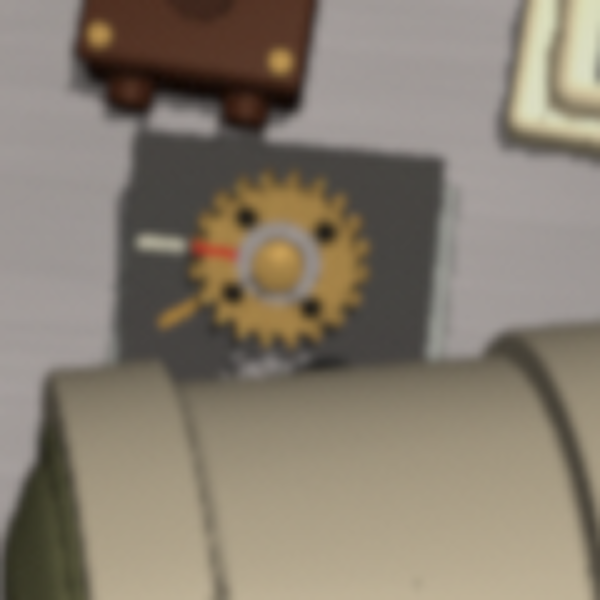

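The pinion is about to enter mesh at (265,358) in the crop. The red line at (212,248) stays visible to the top camera. I continue up-slope.

```bash
python3 -m jog '[{"twist":[0,0,0],"dp":[0.87,0,0.5],"hand":1},{"twist":[0,0,0],"dp":[0.87,0,0.5],"hand":1},{"twist":[0,0,0],"dp":[0.87,0,0.5],"hand":1},{"twist":[0,0,0],"dp":[0.87,0,0.5],"hand":1},{"twist":[0,0,0],"dp":[0,0,0],"hand":1}]'
python3 -c "
from tgt import *
indeck()"
python3 -m jog '[{"twist":[0,0,0],"dp":[0.87,0,0.5],"hand":1},{"twist":[0,0,0],"dp":[0.87,0,0.5],"hand":1},{"twist":[0,0,0],"dp":[0,0,0],"hand":1}]'
python3 -c "
from tgt import *
indeck()
p,d=snap('top');m=line('top',p,O);print(np.round(m[2],2),m[3],np.degrees(np.arctan2(-(m[2][0]-37),m[2][1])).round(2))
p=np.load('/tmp/topp.npy');m=line('top',p,O);print(np.round(m[2],2),m[3],np.degrees(np.arctan2(-(m[2][0]-37),m[2][1])).round(2))"
```

```text
t: 10.75
tcp_pos: [0.5463, 0.026, 0.133]
tcp_rot: [-1.085, 2.421, -0.284]
wrist_force: [-8.7, 1.1, 0.2]
finger_gap: 0.0232
grip_force: 60.9
pinion: D 67.57 y 0.29 h 0.95 ang 138.25 tilt err [-0.32  0.14] F deck [-7.4  1.1  4.5] M -0.01 q [-0.02  0.66 -0.25  2.42  2.63  0.51 -0.38] t 10.75
t: 11.0
tcp_pos: [0.5481, 0.026, 0.134]
tcp_rot: [-1.086, 2.421, -0.284]
wrist_force: [-7.6, 1.5, -0.1]
finger_gap: 0.0228
grip_force: 60.9
pinion: D 65.50 y 0.37 h 0.93 ang 138.26 tilt err [-0.31  0.14] F deck [-6.6  1.5  3.7] M 0.08 q [-0.02  0.66 -0.25  2.42  2.63  0.5  -0.38] t 11.0
[36.73 29.99] 1650 0.52
[38.47 29.38] 1836 -2.86
```

```bash
python3 -m jog '[{"twist":[0,0,0],"dp":[0.87,0,0.5],"hand":1},{"twist":[0,0,0],"dp":[0.43,0,0.25],"hand":1},{"twist":[0,0,0],"dp":[0,0,0],"hand":1}]'
python3 -c "
from tgt import *
from scipy.optimize import least_squares
indeck()
p=np.load('/tmp/topp.npy')
for h in(.015,):
  im=rect('top',p,h,O).astype(int);m=((im[...,0]-im[...,2])>45).astype(np.uint8)
  c=np.array([37.,0.])
  for it in range(4):
    pts=[]
    for a in np.radians(np.arange(0,360,1)):
      if 70<np.degrees(a)<140: continue
      rr=np.arange(30,50,.1);X=c[0]+rr*np.cos(a);Y=c[1]+rr*np.sin(a)
      v=m[(480-4*X).astype(int),(480-4*Y).astype(int)]
      if v.any(): pts.append((a,rr[np.nonzero(v)[0].max()]))
    a,q=np.array(pts).T
    f=least_squares(lambda s:s[0]+s[1]*np.cos(a)+s[2]*np.sin(a)-q,[40,0,0],loss='soft_l1');c=c+f.x[1:]
  print(h,c.round(2),f.x[0])
"
```

```text
t: 11.3
tcp_pos: [0.549, 0.026, 0.1345]
tcp_rot: [-1.086, 2.422, -0.284]
wrist_force: [-9.6, 1.3, -0.4]
finger_gap: 0.0229
grip_force: 60.9
pinion: D 64.61 y 0.41 h 0.94 ang 138.26 tilt err [-0.38  0.15] F deck [-8.5  1.3  4.4] M -0.0 q [-0.02  0.66 -0.25  2.42  2.63  0.49 -0.38] t 11.3
0.015 [36.55 -1.8 ] 41.20268074139498
```

```bash
sed -i 's/^O=np.array.*;ex,ey,n=frame(0)/ex,ey,n=frame(0);O=np.array([.6207,.0241,.0642])-.00045*ex/' tgt.py
cat >> tgt.py <<'E'
def mast():
    p,d=snap('top');m=line('top',p,O);v=m[2]
    im=m[4].astype(int);red=(im[...,0]>im[...,1]+60)&(im[...,0]>im[...,2]+60);yy,xx=np.nonzero(red);X=(480-yy)/4-37;Y=(480-xx)/4
    k=(np.hypot(X,Y)<45)&(np.hypot(X,Y)>12);print('master deg %.2f'%np.degrees(np.arctan2(-X[k].mean(),Y[k].mean())),k.sum());return p
E
python3 -m jog '[{"twist":[0,0,0],"dp":[0,-1.1,0],"hand":1},{"twist":[0,0,0],"dp":[0,-1.1,0],"hand":1},{"twist":[0,0,0],"dp":[0,0,0],"hand":1}]'
python3 -c "
from tgt import *
indeck();mast()"
python3 -m jog '[{"twist":[0.05,0,-0.0866],"dp":[0,0,0],"hand":1},{"twist":[0.05,0,-0.0866],"dp":[0,0,0],"hand":1},{"twist":[0.05,0,-0.0866],"dp":[0,0,0],"hand":1},{"twist":[0,0,0],"dp":[0,0,0],"hand":1}]'
python3 -c "
from tgt import *
indeck();mast()"
```

```text
t: 11.55
tcp_pos: [0.549, 0.0252, 0.1345]
tcp_rot: [-1.089, 2.42, -0.281]
wrist_force: [-8.3, 5.1, -0.1]
finger_gap: 0.023
grip_force: 61.0
pinion: D 64.11 y 1.58 h 0.98 ang 138.38 tilt err [-0.38  0.3 ] F deck [-7.3  5.1  4.1] M 0.04 q [-0.01  0.66 -0.25  2.42  2.63  0.49 -0.38] t 11.55
master deg 0.90 2173
t: 11.93
tcp_pos: [0.5489, 0.0246, 0.1345]
tcp_rot: [-0.701, 2.541, -0.18]
wrist_force: [-10.1, 2.5, 0.4]
finger_gap: 0.0229
grip_force: 61.2
pinion: D 64.13 y 0.96 h 0.96 ang 120.77 tilt err [-0.35  0.25] F deck [-8.6  2.5  5.5] M 0.02 q [ 0.05  0.67 -0.34  2.41  2.54  0.52 -0.58] t 11.93
master deg 13.60 2287
```

```bash
python3 -m jog '[{"twist":[0.05,0,-0.0866],"dp":[0,-0.4,0],"hand":1},{"twist":[0.05,0,-0.0866],"dp":[0,-0.4,0],"hand":1},{"twist":[0.05,0,-0.0866],"dp":[0,0,0],"hand":1},{"twist":[0.05,0,-0.0866],"dp":[0,0,0],"hand":1},{"twist":[0.05,0,-0.0866],"dp":[0,0,0],"hand":1},{"twist":[0.05,0,-0.0866],"dp":[0,0,0],"hand":1},{"twist":[0.05,0,-0.0866],"dp":[0,0,0],"hand":1},{"twist":[0,0,0],"dp":[0,0,0],"hand":1},{"twist":[0,0,0],"dp":[0,0,0],"hand":1}]'
python3 -c "
from tgt import *
indeck();p=mast()
im=rect('top',p,.015,O)
cv2.imwrite('pics/h.png',cv2.resize(im[150:630,150:790,::-1],(780,585)))"
```

```text
t: 12.73
tcp_pos: [0.5489, 0.0235, 0.1345]
tcp_rot: [0.206, 2.616, 0.06]
wrist_force: [-10.6, 2.4, -0.0]
finger_gap: 0.023
grip_force: 61.2
pinion: D 64.04 y -0.26 h 0.95 ang 80.94 tilt err [-0.28  0.21] F deck [-9.2  2.4  5.3] M 0.04 q [ 0.19  0.7  -0.54  2.4   2.35  0.59 -1.06] t 12.73
master deg 38.53 2476
```

View pics/h.png

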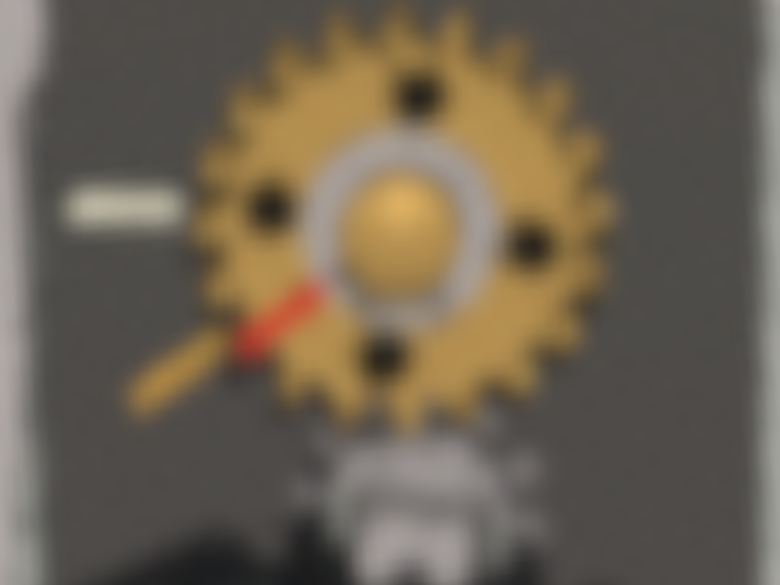

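The red line at (280,320) now points almost along the yellow mark at (175,375). A tooth stands almost straight down-slope at (408,420). I measure the angle precisely, by line direction and tooth phase, with the painted marks as reference.

```bash
cat >> tgt.py <<'E'
def axisfit(m):
    from scipy.optimize import least_squares
    c=np.array([37.,0.])
    for it in range(5):
        A=np.radians(np.arange(-75,255,1.));A=A[(np.degrees(A)<80)|(np.degrees(A)>220)];pts=[]
        for a in A:
            rr=np.arange(30,50,.1);v=m[(480-4*(c[0]+rr*np.cos(a))).astype(int),(480-4*(c[1]+rr*np.sin(a))).astype(int)]
            pts.append(rr[np.nonzero(v)[0].max()] if v.any() else 40)
        q=np.array(pts);f=least_squares(lambda s:s[0]+s[1]*np.cos(A)+s[2]*np.sin(A)-q,[40,0,0],loss='soft_l1');c=c+f.x[1:]
    return c
def pca(X,Y):
    w=np.linalg.svd(np.c_[X-X.mean(),Y-Y.mean()],full_matrices=False)[2][0];w*=np.sign(w[1]);return np.degrees(np.arctan2(-w[0],w[1]))
def precise(p=None,occl=True):
    if p is None:p,d=snap('top')
    im=rect('top',p,.015,O).astype(int);m=(im[...,0]-im[...,2])>45;c=axisfit(m)
    red=(im[...,0]-im[...,1])>60;yy,xx=np.nonzero(red);X=(480-yy)/4-c[0];Y=(480-xx)/4-c[1];k=(np.hypot(X,Y)<42)&(Y>0)
    X,Y=X[k],Y[k];tip=np.hypot(X,Y).max()
    # tooth phase
    A=np.radians(np.r_[np.arange(-80,80,.5)]);v=0
    for R in np.arange(38,42.5,.25):
        s=(im[...,0]-im[...,2])[np.round(480-4*(c[0]+R*np.cos(A))).astype(int),np.round(480-4*(c[1]+R*np.sin(A))).astype(int)]
        v=v+np.sum((s-s.mean())*np.exp(20j*A))
    # im(theta)=cos(20(theta-phi)) -> sum exp(20j A) ~ exp(20j phi)
    ph=np.degrees(np.angle(v))/20
    i0=rect('top',p,0.0,O).astype(int);wm=(i0.min(-1)>140);yy,xx=np.nonzero(wm);a=(480-yy)/4-37;b=(480-xx)/4;k=(abs(a)<12)&(b>42)&(b<72)
    ym=((i0[...,0]-i0[...,2])>45);y2,x2=np.nonzero(ym);a2=(480-y2)/4-37;b2=(480-x2)/4;k2=(np.hypot(a2,b2)>49)&(np.hypot(a2,b2)<75)&(b2>20)&(a2<-10)
    print('axis',c.round(2),'line pca %.2f centroid %.2f tip r %.1f'%(pca(X,Y),np.degrees(np.arctan2(-X.mean(),Y.mean())),tip),'tooth phase mod18: %.2f'%ph)
    print('white centroid %.2f pca %.2f  yellow centroid %.2f pca %.2f'%(np.degrees(np.arctan2(-a[k].mean(),b[k].mean())),pca(a[k],b[k]),np.degrees(np.arctan2(-a2[k2].mean(),b2[k2].mean())),pca(a2[k2],b2[k2])))
E
python3 -c "
from tgt import *
precise();precise(np.load('/tmp/topp.npy'))"
```

```text
axis [36.57  0.15] line pca 36.39 centroid 38.01 tip r 42.0 tooth phase mod18: 1.50
white centroid 1.06 pca 0.26  yellow centroid 36.79 pca 35.72
axis [36.55  0.05] line pca -5.67 centroid -4.30 tip r 41.7 tooth phase mod18: -4.86
white centroid 1.07 pca -0.02  yellow centroid 36.72 pca 36.63
```

```bash
python3 -m jog '[{"twist":[-0.018,0,0.031],"dp":[0,0,0],"hand":1},{"twist":[0,0,0],"dp":[0,0,0],"hand":1}]'
python3 -c "
from tgt import *
indeck();precise()"
python3 -m jog '[{"twist":[0,0,0],"dp":[-1,0,1.7],"hand":1},{"twist":[0,0,0],"dp":[-2,0,3.5],"hand":1},{"twist":[0,0,0],"dp":[-4,0,7],"hand":1},{"twist":[0,0,0],"dp":[-6,0,10.4],"hand":1},{"twist":[0,0,0],"dp":[-10,0,17.3],"hand":1},{"twist":[0,0,0],"dp":[-15,0,20],"hand":1},{"twist":[0,0,0],"dp":[0,0,0],"hand":1}]'
python3 -c "
from tgt import *
indeck();precise()"
```

```text
t: 13.0
tcp_pos: [0.549, 0.023, 0.1345]
tcp_rot: [0.156, 2.619, 0.045]
wrist_force: [-9.4, 1.5, -0.4]
finger_gap: 0.023
grip_force: 60.9
pinion: D 63.93 y -0.94 h 0.93 ang 83.13 tilt err [-0.27  0.12] F deck [-8.3  1.5  4.3] M 0.01 q [ 0.18  0.7  -0.53  2.4   2.36  0.59 -1.04] t 13.0
axis [36.59  0.13] line pca 37.34 centroid 37.89 tip r 42.0 tooth phase mod18: 1.41
white centroid 1.05 pca 0.30  yellow centroid 36.79 pca 35.85
t: 13.63
tcp_pos: [0.5131, 0.0231, 0.1991]
tcp_rot: [0.158, 2.608, 0.044]
wrist_force: [0.2, -0.7, -3.4]
finger_gap: 0.0226
grip_force: 60.2
pinion: D 61.72 y -0.98 h 74.82 ang 83.05 tilt err [0.36 0.03] F deck [-1.5 -0.7 -3.1] M 0.04 q [ 0.17  0.53 -0.52  2.45  2.27  0.48 -1.  ] t 13.63
axis [36.48  0.15] line pca 36.61 centroid 37.67 tip r 42.0 tooth phase mod18: 1.40
white centroid 1.06 pca 0.16  yellow centroid 36.77 pca 35.76
```

```bash
cat >> tgt.py <<'E'
def flat(yaw,xyz):
    a=np.radians(yaw);y=np.array([np.cos(a),np.sin(a),0]);z=np.array([0,0,-1.]);return np.array(xyz),Ro.from_matrix(np.stack([np.cross(y,z),y,z],1))
E
python3 -c "
from tgt import *
go(*flat(83,(.608,.323,.2)))"
```

```text
to dp mm [ 93.6 300.1   1.8] twist [-0.     0.531 -0.001] ang 0.531
```

```bash
python3 -m jog '[{"twist":[0,0.044,0],"dp":[7.8,25,1],"hand":1},{"twist":[0,0.044,0],"dp":[7.8,25,1],"hand":1},{"twist":[0,0.044,0],"dp":[7.8,25,0],"hand":1},{"twist":[0,0.044,0],"dp":[7.8,25,0],"hand":1},{"twist":[0,0.044,0],"dp":[7.8,25,0],"hand":1},{"twist":[0,0.044,0],"dp":[7.8,25,0],"hand":1},{"twist":[0,0.044,0],"dp":[7.8,25,0],"hand":1},{"twist":[0,0.044,0],"dp":[7.8,25,0],"hand":1},{"twist":[0,0.044,0],"dp":[7.8,25,0],"hand":1},{"twist":[0,0.044,0],"dp":[7.8,25,0],"hand":1},{"twist":[0,0.044,0],"dp":[7.8,25,0],"hand":1},{"twist":[0,0.047,0],"dp":[7.8,25,0],"hand":1},{"twist":[0,0,0],"dp":[0,0,0],"hand":1},{"twist":[0,0,0],"dp":[0,0,0],"hand":1}]'
python3 -c "
from tgt import *
go(*flat(83,(.608,.323,.101)));print(cur()[2]['q'].round(2))"
```

```text
t: 14.85
tcp_pos: [0.5917, 0.2639, 0.1945]
tcp_rot: [0.187, 3.051, -0.021]
wrist_force: [-0.4, -0.9, -3.2]
finger_gap: 0.0226
grip_force: 60.2
to dp mm [ 16.3  59.1 -93.5] twist [0.019 0.084 0.   ] ang 0.086
[-0.19  0.67 -0.53  1.89  0.63  0.69  0.34]
```

```bash
python3 -m jog '[{"twist":[0.005,0.021,0],"dp":[4,14.8,0],"hand":1},{"twist":[0.005,0.021,0],"dp":[4,14.8,0],"hand":1},{"twist":[0.005,0.021,0],"dp":[4,14.8,0],"hand":1},{"twist":[0.004,0.021,0],"dp":[4.3,14.7,0],"hand":1},{"twist":[0,0,0],"dp":[0,0,-30],"hand":1},{"twist":[0,0,0],"dp":[0,0,-30],"hand":1},{"twist":[0,0,0],"dp":[0,0,-26],"hand":1},{"twist":[0,0,0],"dp":[0,0,-5],"hand":1},{"twist":[0,0,0],"dp":[0,0,0],"hand":1},{"twist":[0,0,0],"dp":[0,0,0],"hand":1}]'
python3 -c "
from tgt import *
go(*flat(83,(.608,.323,.1)))"
```

```text
t: 15.68
tcp_pos: [0.6074, 0.3215, 0.1047]
tcp_rot: [0.193, 3.135, -0.002]
wrist_force: [-0.4, 1.5, -2.3]
finger_gap: 0.0225
grip_force: 60.4
to dp mm [ 0.6  1.5 -4.7] twist [0.001 0.001 0.001] ang 0.002
```

```bash
python3 -m jog '[{"twist":[0,0,0],"dp":[0,0,-2],"hand":1},{"twist":[0,0,0],"dp":[0,0,-1.5],"hand":1},{"twist":[0,0,0],"dp":[0,0,-0.7],"hand":1},{"twist":[0,0,0],"dp":[0,0,0],"hand":1},{"twist":[0,0,0],"dp":[0,0,0],"hand":1}]'
```

```text
t: 16.1
tcp_pos: [0.6072, 0.3218, 0.1002]
tcp_rot: [0.193, 3.135, -0.0]
wrist_force: [-0.3, 0.5, -3.4]
finger_gap: 0.0227
grip_force: 60.4
```

```bash
python3 -m jog '[{"twist":[0,0,0],"dp":[0,0,-0.5],"hand":1},{"twist":[0,0,0],"dp":[0,0,-0.5],"hand":1},{"twist":[0,0,0],"dp":[0,0,0],"hand":1}]'; python3 -m jog '[{"twist":[0,0,0],"dp":[0,0,-0.3],"hand":1},{"twist":[0,0,0],"dp":[0,0,0],"hand":0.02},{"twist":[0,0,0],"dp":[0,0,0],"hand":0.02},{"twist":[0,0,0],"dp":[0,0,0],"hand":0.02},{"twist":[0,0,0],"dp":[0,0,10],"hand":0.02},{"twist":[0,0,0],"dp":[0,0,30],"hand":0.02},{"twist":[0,0,0],"dp":[0,0,40],"hand":0.02},{"twist":[0,0,0],"dp":[0,0,20],"hand":0.02},{"twist":[0,0,0],"dp":[-10,-30,0],"hand":0.02},{"twist":[0,0,0],"dp":[-10,-35,0],"hand":0.02},{"twist":[0,0,0],"dp":[-15,-35,0],"hand":0.02},{"twist":[0,0,0],"dp":[-15,-35,0],"hand":0.02},{"twist":[0,0,0],"dp":[-15,-35,0],"hand":0.02}]'
python3 -c "
from m import *
p,d=snap('scene');print(boss('scene',p,d,(.608,.323)));print(boss('scene',p,d,(.43,-.045)))
p,d=snap('top');print(boss('top',p,d,(.608,.323)));
from tgt import *
go(*flat(35.5,(.4285,-.0455,.2)));go(*flat(125.5,(.4285,-.0455,.2)));print(cur()[2]['q'].round(2))"
```

```text
t: 16.35
tcp_pos: [0.6073, 0.3219, 0.0999]
tcp_rot: [0.193, 3.134, -0.001]
wrist_force: [-0.9, -1.9, 5.0]
finger_gap: 0.0228
grip_force: 61.7
t: 17.43
tcp_pos: [0.5413, 0.1505, 0.1992]
tcp_rot: [0.192, 3.134, -0.001]
wrist_force: [0.2, -1.0, -0.1]
finger_gap: 0.0419
grip_force: 0.0
(array([0.6104, 0.3191]), np.float64(0.0514), 77, array([609.3, 321.2]), array([25.5, 24.3]), 87.3, 'disc', array([0.5654, 0.287 ]), array([0.6477, 0.3569]))
(array([ 0.4297, -0.0452]), np.float64(0.0477), 91, array([428.6, -43.5]), array([23.2, 25.9]), 34.1, 'disc', array([ 0.3947, -0.0796]), array([ 0.4634, -0.0088]))
(array([0.6062, 0.3221]), np.float64(0.0492), 70, array([607.9, 319.4]), array([23. , 23.1]), 81.7, 'disc', array([0.5667, 0.2998]), array([0.6497, 0.367 ]))
to dp mm [-111.4 -190.6    1.4] twist [ 0.005 -0.005 -0.823] ang 0.823
to dp mm [-111.4 -190.6    1.4] twist [0.007 0.    0.748] ang 0.748
[ 0.04  0.61 -0.6   2.05  0.57  0.66  0.51]
```

```bash
python3 -m jog '[{"twist":[0,0,0.09],"dp":[-12.5,-22,0],"hand":-0.18},{"twist":[0,0,0.09],"dp":[-12.5,-22,0],"hand":-0.18},{"twist":[0,0,0.09],"dp":[-12.5,-22,0],"hand":-0.18},{"twist":[0,0,0.09],"dp":[-12.5,-22,0],"hand":-0.18},{"twist":[0,0,0.09],"dp":[-12.5,-22,0],"hand":-0.18},{"twist":[0,0,0.09],"dp":[-12.5,-22,0],"hand":-0.18},{"twist":[0,0,0.09],"dp":[-12.5,-22,0],"hand":-0.18},{"twist":[0,0,0.09],"dp":[-12.5,-22,0],"hand":-0.18},{"twist":[0,0,0.03],"dp":[-12,-15,-10],"hand":-0.18},{"twist":[0,0,0],"dp":[0,0,-20],"hand":-0.18},{"twist":[0,0,0],"dp":[0,0,-20],"hand":-0.18},{"twist":[0,0,0],"dp":[0,0,0],"hand":-0.18},{"twist":[0,0,0],"dp":[0,0,0],"hand":-0.18}]'
python3 -c "
from tgt import *
go(*flat(125.5,(.428,-.0462,.0955)));print(cur()[2]['q'].round(2))"
```

```text
t: 18.62
tcp_pos: [0.4303, -0.0387, 0.1486]
tcp_rot: [0.97, -2.988, 0.0]
wrist_force: [0.9, 1.1, 0.6]
finger_gap: 0.0506
grip_force: 0.0
to dp mm [ -2.3  -7.5 -53.1] twist [ 0.    -0.    -0.009] ang 0.009
[ 0.43  0.62 -0.67  2.36  0.97  0.46  1.14]
```

```bash
python3 -m jog '[{"twist":[0,0,-0.009],"dp":[-2.3,-7.5,0],"hand":-0.18},{"twist":[0,0,0],"dp":[0,0,-25],"hand":-0.18},{"twist":[0,0,0],"dp":[0,0,-20],"hand":-0.18},{"twist":[0,0,0],"dp":[0,0,-8],"hand":-0.18},{"twist":[0,0,0],"dp":[0,0,0],"hand":-0.18},{"twist":[0,0,0],"dp":[0,0,0],"hand":1},{"twist":[0,0,0],"dp":[0,0,0],"hand":1},{"twist":[0,0,0],"dp":[0,0,0],"hand":1},{"twist":[0,0,0],"dp":[0,0,0],"hand":1},{"twist":[0,0,0],"dp":[0,0,0],"hand":1}]'
python3 -m jog '[{"twist":[0,0,0],"dp":[0,0,0],"hand":-0.25},{"twist":[0,0,0],"dp":[0,0,0],"hand":-0.25},{"twist":[0,0,0],"dp":[0,0,0],"hand":-0.25},{"twist":[0,0,-0.12],"dp":[0,0,0],"hand":-0.25},{"twist":[0,0,-0.12],"dp":[0,0,0],"hand":-0.25},{"twist":[0,0,-0.12],"dp":[0,0,0],"hand":-0.25},{"twist":[0,0,-0.12],"dp":[0,0,0],"hand":-0.25},{"twist":[0,0,-0.12],"dp":[0,0,0],"hand":-0.25},{"twist":[0,0,-0.12],"dp":[0,0,0],"hand":-0.25},{"twist":[0,0,-0.12],"dp":[0,0,0],"hand":-0.25},{"twist":[0,0,-0.12],"dp":[0,0,0],"hand":-0.25},{"twist":[0,0,-0.12],"dp":[0,0,0],"hand":-0.25},{"twist":[0,0,-0.12],"dp":[0,0,0],"hand":-0.25},{"twist":[0,0,-0.12],"dp":[0,0,0],"hand":-0.25},{"twist":[0,0,-0.12],"dp":[0,0,0],"hand":-0.25},{"twist":[0,0,-0.13],"dp":[0,0,0],"hand":-0.25},{"twist":[0,0,0],"dp":[0,0,0],"hand":-0.25},{"twist":[0,0,0],"dp":[0,0,0],"hand":-0.25}]'
python3 -c "
from tgt import *
go(*flat(35.5,(.428,-.0462,.0955)));print(cur()[2]['q'].round(2))"
```

```text
t: 19.45
tcp_pos: [0.428, -0.0464, 0.0967]
tcp_rot: [-0.955, 2.99, -0.0]
wrist_force: [-1.4, 2.5, 5.5]
finger_gap: 0.0227
grip_force: 59.3
t: 20.95
tcp_pos: [0.4279, -0.0467, 0.0956]
tcp_rot: [1.427, 2.798, -0.001]
wrist_force: [0.5, -0.5, -0.5]
finger_gap: 0.0536
grip_force: 0.0
to dp mm [ 0.1  0.5 -0.1] twist [ 0.001  0.    -0.008] ang 0.008
[ 0.1   0.67 -0.18  2.41  1.    0.13 -0.41]
```

```bash
python3 -m jog '[{"twist":[0,0,0],"dp":[0,0,0],"hand":1},{"twist":[0,0,0],"dp":[0,0,0],"hand":1},{"twist":[0,0,0],"dp":[0,0,0],"hand":1},{"twist":[0,0,0],"dp":[0,0,0],"hand":1},{"twist":[0,0,0],"dp":[0,0,0],"hand":1},{"twist":[0,0,0],"dp":[0,0,0],"hand":1}]'; python3 -m jog '[{"twist":[0,0,0],"dp":[0,0,15],"hand":1},{"twist":[0,0,0],"dp":[0,0,35],"hand":1},{"twist":[0,0,0],"dp":[0,0,35],"hand":1},{"twist":[0,0,0],"dp":[0,0,15],"hand":1},{"twist":[0,0,0],"dp":[0,0,0],"hand":1}]'
python3 -c "
from tgt import *
go(*pose(79,88,40));print(cur()[2]['q'].round(2))"
```

```text
t: 21.45
tcp_pos: [0.4278, -0.0467, 0.0957]
tcp_rot: [1.43, 2.797, -0.0]
wrist_force: [-0.8, -0.6, 5.2]
finger_gap: 0.0229
grip_force: 59.3
t: 21.87
tcp_pos: [0.4284, -0.0473, 0.198]
tcp_rot: [1.431, 2.792, 0.002]
wrist_force: [-0.2, -0.7, -4.9]
finger_gap: 0.0227
grip_force: 60.6
to dp mm [ 79.9  71.4 -41.9] twist [-0.198 -0.494  0.737] ang 0.909
[ 0.43  0.5  -0.63  2.33  0.66  0.48 -0.11]
```

```bash
cat > ph.py <<'E'
from h import *
def phase(cam,p,c0,z,N,rt,chan):
    g=chan(p.astype(np.float32));best=None
    for dx in np.arange(-.004,.0041,.0005):
        for dy in np.arange(-.004,.0041,.0005):
            A=np.radians(np.arange(0,360,1.5));V=0
            for R in rt:
                P=np.stack([c0[0]+dx+R*np.cos(A),c0[1]+dy+R*np.sin(A),np.full(A.shape,z)])
                c=r.camera_params(cam);K,Rr,t=[np.array(c[k]) for k in('camera_matrix','R','t')]
                q=K@(Rr@P+t[:,None]);u=(q[0]/q[2]).astype(np.float32);v=(q[1]/q[2]).astype(np.float32)
                s=cv2.remap(g,u[None],v[None],cv2.INTER_CUBIC)[0];s=s-s.mean();V=V+np.sum(s*np.exp(1j*N*A))
            if best is None or abs(V)>abs(best[0]):best=(V,dx,dy)
    V,dx,dy=best;print(cam,N,'bright phase deg %.1f (mod %.1f)'%(np.degrees(np.angle(V))/N,360/N),'amp',round(abs(V)),'c',np.round([c0[0]+dx,c0[1]+dy],4))
E
python3 - <<'E'
from ph import *
for c in('top','scene'):
    p,d=snap(c)
    phase(c,p,(.607,.3215),.018,12,[.023,.0245,.026],lambda q:q[...,0]-0.5*q[...,2])
    q=np.load('/tmp/%sp.npy'%c)
    phase(c,q,(.4285,-.0455),.014,16,[.031,.0325,.034],lambda q:q.mean(-1))
    phase(c,q,(.411,-.311),.014,14,[.027,.0285,.030],lambda q:q.mean(-1))
E
```

```text
top 12 bright phase deg -6.5 (mod 30.0) amp 2534 c [0.6065 0.3175]
top 16 bright phase deg 1.2 (mod 22.5) amp 484 c [ 0.4275 -0.0455]
top 14 bright phase deg 6.3 (mod 25.7) amp 2899 c [ 0.411 -0.314]
scene 12 bright phase deg 14.2 (mod 30.0) amp 1912 c [0.6045 0.3195]
scene 16 bright phase deg 2.9 (mod 22.5) amp 3390 c [ 0.4325 -0.049 ]
scene 14 bright phase deg -8.8 (mod 25.7) amp 10804 c [ 0.415 -0.312]
```

```bash
python3 - <<'E'
from ph import *
from m import boss
import cv2
p,d=snap('top');s,ds=snap('scene')
print(boss('top',p,d,(.607,.32)));print(boss('scene',s,ds,(.608,.321)))
for c0 in((.607,.3215),(.607,.316)):
    phase('top',p,c0,.018,12,[.023,.0245,.026],lambda q:q[...,0]-0.5*q[...,2])
u=proj('top',(.607,.322,.02)).astype(int);v=proj('scene',(.428,-.047,.11)).astype(int);w=proj('scene',(.607,.322,.02)).astype(int)
f=lambda im,c,h:cv2.resize(im[max(0,c[1]-h):c[1]+h,max(0,c[0]-h):c[0]+h,::-1],(260,260),interpolation=cv2.INTER_CUBIC)
cv2.imwrite('pics/i.png',np.hstack([f(p,u,28),f(s,v,40),f(s,w,35)]))
# red mask free: steel mask centroid in tray
C=cloud('top',d);m=(C[...,2]>.012)&(C[...,2]<.023)&(np.hypot(C[...,0]-.607,C[...,1]-.32)<.042)
P=C[m];print(P[:,:2].mean(0).round(4),P[:,:2].min(0).round(4),P[:,:2].max(0).round(4),len(P))
E
```

```text
(array([0.608 , 0.3181]), np.float64(0.0497), 106, array([608.4, 318.4]), array([24.7, 24.1]), 82.1, 'disc', array([0.5658, 0.28  ]), array([0.6498, 0.3626]))
(array([0.6097, 0.3195]), np.float64(0.0512), 80, array([608.9, 321.2]), array([25.1, 24.8]), 86.7, 'disc', array([0.5639, 0.2766]), array([0.6525, 0.3632]))
top 12 bright phase deg -6.5 (mod 30.0) amp 2565 c [0.6065 0.3175]
top 12 bright phase deg -6.5 (mod 30.0) amp 2605 c [0.6065 0.317 ]
[0.6049 0.3153] [0.5824 0.2927] [0.6353 0.3473] 133
```

View pics/i.png

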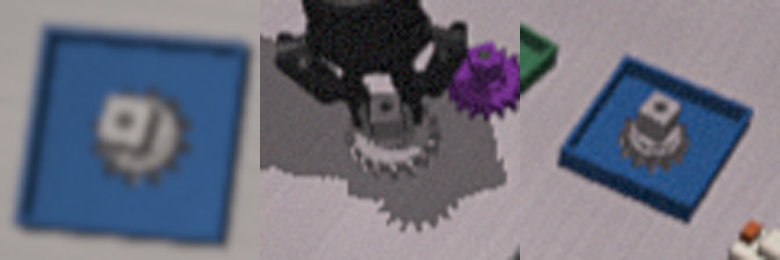

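The tray picture shows the pinion_12 boss up in the middle of the blue tray, and the 16-tooth hanging level in the gripper. The top camera reads y about 2 mm low compared with the scene camera and the arm, so I shift the deck origin back. Then I carry the 16-tooth to the deck.

```bash
sed -i 's/\.0241,\.0642/.0259,.0642/' tgt.py
cat >> tgt.py <<'E'
def pose2(ang,D,hh,dy=1.5): 
    P,R=pose(ang,D,hh);return P+ey*dy/1000,R
E
python3 -c "
from tgt import *
go(*pose2(78,84,40))"
```

```text
to dp mm [ 84.5  74.4 -36.4] twist [-0.192 -0.501  0.72 ] ang 0.898
```

```bash
python3 -m jog '[{"twist":[-0.0137,-0.0358,0.0514],"dp":[6,5.3,0],"hand":1},{"twist":[-0.0137,-0.0358,0.0514],"dp":[6,5.3,0],"hand":1},{"twist":[-0.0137,-0.0358,0.0514],"dp":[6,5.3,0],"hand":1},{"twist":[-0.0137,-0.0358,0.0514],"dp":[6,5.3,0],"hand":1},{"twist":[-0.0137,-0.0358,0.0514],"dp":[6,5.3,-2],"hand":1},{"twist":[-0.0137,-0.0358,0.0514],"dp":[6,5.3,-3],"hand":1},{"twist":[-0.0137,-0.0358,0.0514],"dp":[6,5.3,-3],"hand":1},{"twist":[-0.0137,-0.0358,0.0514],"dp":[6,5.3,-4],"hand":1},{"twist":[-0.0137,-0.0358,0.0514],"dp":[6,5.3,-4],"hand":1},{"twist":[-0.0137,-0.0358,0.0514],"dp":[6,5.3,-4],"hand":1},{"twist":[-0.0137,-0.0358,0.0514],"dp":[6,5.3,-4],"hand":1},{"twist":[-0.0137,-0.0358,0.0514],"dp":[6,5.3,-4],"hand":1},{"twist":[-0.0137,-0.0358,0.0514],"dp":[6,5.3,-4],"hand":1},{"twist":[-0.0137,-0.0358,0.0514],"dp":[6,5.3,-4],"hand":1},{"twist":[0,0,0],"dp":[0,0,0],"hand":1},{"twist":[0,0,0],"dp":[0,0,0],"hand":1}]'
python3 -c "
from tgt import *
indeck();go(*pose2(78,84,40));go(*pose2(78,84,4))"
```

```text
t: 23.4
tcp_pos: [0.5065, 0.0231, 0.1599]
tcp_rot: [0.328, 2.627, 0.068]
wrist_force: [-0.4, -1.0, -4.1]
finger_gap: 0.0228
grip_force: 60.4
pinion: D 90.25 y -3.80 h 44.17 ang 75.93 tilt err [-1.58 -0.62] F deck [-2.4 -1.  -3.3] M 0.0 q [ 0.2   0.63 -0.59  2.47  2.26  0.59 -1.12] t 23.4
to dp mm [ 5.2  4.3 -1.8] twist [-0.008 -0.027  0.037] ang 0.047
to dp mm [ 23.2   4.3 -32.9] twist [-0.008 -0.027  0.037] ang 0.047
```

```bash
python3 -m jog '[{"twist":[-0.008,-0.027,0.037],"dp":[5.2,4.3,-1.8],"hand":1},{"twist":[0,0,0],"dp":[9,0,-15.6],"hand":1},{"twist":[0,0,0],"dp":[9,0,-15.5],"hand":1},{"twist":[0,0,0],"dp":[0,0,0],"hand":1},{"twist":[0,0,0],"dp":[0,0,0],"hand":1}]'
python3 -c "
from tgt import *
indeck();go(*pose2(78,84,1.3))"
```

```text
t: 23.82
tcp_pos: [0.5303, 0.027, 0.128]
tcp_rot: [0.275, 2.603, 0.073]
wrist_force: [-1.8, -0.9, -4.1]
finger_gap: 0.0227
grip_force: 60.3
pinion: D 82.76 y 1.08 h 4.70 ang 77.96 tilt err [ 0.11 -0.04] F deck [-3.6 -0.9 -2.7] M 0.06 q [ 0.21  0.73 -0.6   2.45  2.34  0.68 -1.13] t 23.82
to dp mm [ 0.8  0.4 -3.5] twist [0.    0.002 0.001] ang 0.002
```

```bash
python3 -m jog '[{"twist":[0,0,0],"dp":[1.2,0.4,-2.1],"hand":1},{"twist":[0,0,0],"dp":[0.4,0,-0.7],"hand":1},{"twist":[0,0,0],"dp":[0.25,0,-0.43],"hand":1},{"twist":[0,0,0],"dp":[0,0,0],"hand":1},{"twist":[0,0,0],"dp":[0,0,0],"hand":1}]'
python3 -c "
from tgt import *
indeck()"
python3 -m jog '[{"twist":[0,0,0],"dp":[0.15,0,-0.26],"hand":1},{"twist":[0,0,0],"dp":[0.15,0,-0.26],"hand":1},{"twist":[0,0,0],"dp":[0,0,0],"hand":1}]'
python3 -c "
from tgt import *
indeck()"
```

```text
t: 24.23
tcp_pos: [0.5328, 0.0275, 0.1261]
tcp_rot: [0.273, 2.6, 0.074]
wrist_force: [-0.7, -0.4, -5.0]
finger_gap: 0.0225
grip_force: 60.4
pinion: D 81.17 y 1.53 h 1.73 ang 78.00 tilt err [ 0.34 -0.02] F deck [-3.1 -0.4 -4. ] M 0.0 q [ 0.21  0.73 -0.6   2.45  2.35  0.69 -1.13] t 24.23
t: 24.48
tcp_pos: [0.5332, 0.0275, 0.1254]
tcp_rot: [0.273, 2.599, 0.074]
wrist_force: [-1.0, -0.2, 0.4]
finger_gap: 0.0232
grip_force: 61.1
pinion: D 81.17 y 1.56 h 0.95 ang 78.01 tilt err [ 0.35 -0.02] F deck [-0.7 -0.2  0.8] M 0.06 q [ 0.21  0.74 -0.6   2.45  2.35  0.69 -1.13] t 24.48
```

```bash
python3 -m jog '[{"twist":[0,0,0],"dp":[0.15,0,-0.26],"hand":1},{"twist":[0,0,0],"dp":[1.73,0,1],"hand":1},{"twist":[0,0,0],"dp":[0.87,0,0.5],"hand":1},{"twist":[0,0,0],"dp":[0.87,0,0.5],"hand":1},{"twist":[0,0,0],"dp":[0.87,0,0.5],"hand":1},{"twist":[0,0,0],"dp":[0,0,0],"hand":1}]'
python3 -c "
from tgt import *
indeck();precise()"
python3 -m jog '[{"twist":[0,0,0],"dp":[0.87,0,0.5],"hand":1},{"twist":[0,0,0],"dp":[0.87,0,0.5],"hand":1},{"twist":[0,0,0],"dp":[0,0,0],"hand":1}]'
python3 -c "
from tgt import *
indeck();precise()"
```

```text
t: 24.98
tcp_pos: [0.536, 0.0275, 0.1269]
tcp_rot: [0.273, 2.603, 0.074]
wrist_force: [-6.2, 0.6, 0.2]
finger_gap: 0.0232
grip_force: 61.4
pinion: D 78.31 y 1.60 h 0.88 ang 78.02 tilt err [0.13 0.02] F deck [-5.2  0.6  3.3] M -0.06 q [ 0.2   0.73 -0.6   2.44  2.34  0.67 -1.12] t 24.98
axis [36.56 -1.7 ] line pca 36.43 centroid 37.73 tip r 42.0 tooth phase mod18: 1.46
white centroid 1.11 pca 0.23  yellow centroid 37.82 pca 35.86
t: 25.28
tcp_pos: [0.5376, 0.0275, 0.1279]
tcp_rot: [0.273, 2.604, 0.074]
wrist_force: [-6.4, 0.3, 0.2]
finger_gap: 0.0227
grip_force: 61.4
pinion: D 76.51 y 1.66 h 0.88 ang 78.03 tilt err [0.11 0.03] F deck [-5.4  0.3  3.4] M -0.09 q [ 0.2   0.73 -0.6   2.43  2.34  0.66 -1.12] t 25.28
axis [36.57 -1.69] line pca 36.37 centroid 37.75 tip r 42.0 tooth phase mod18: 1.45
white centroid 1.12 pca 0.21  yellow centroid 37.82 pca 35.91
```

```bash
python3 -m jog '[{"twist":[0,0,0],"dp":[0.87,0,0.5],"hand":1},{"twist":[0,0,0],"dp":[0.87,0,0.5],"hand":1},{"twist":[0,0,0],"dp":[0,0,0],"hand":1}]'
python3 -c "
from tgt import *
indeck();precise()"
python3 -m jog '[{"twist":[0,0,0],"dp":[0.87,0,0.5],"hand":1},{"twist":[0,0,0],"dp":[0.87,0,0.5],"hand":1},{"twist":[0,0,0],"dp":[0.3,0,0.18],"hand":1},{"twist":[0,0,0],"dp":[0,0,0],"hand":1}]'
python3 -c "
from tgt import *
indeck();precise()"
```

```text
t: 25.58
tcp_pos: [0.5393, 0.0275, 0.1288]
tcp_rot: [0.273, 2.604, 0.074]
wrist_force: [-7.6, 0.6, 0.1]
finger_gap: 0.0231
grip_force: 61.5
pinion: D 74.52 y 1.68 h 0.87 ang 78.03 tilt err [0.11 0.03] F deck [-6.5  0.6  3.9] M -0.07 q [ 0.2   0.73 -0.59  2.43  2.34  0.66 -1.12] t 25.58
axis [36.61 -1.69] line pca 36.29 centroid 37.81 tip r 42.0 tooth phase mod18: 1.44
white centroid 1.11 pca 0.27  yellow centroid 37.82 pca 35.82
t: 25.97
tcp_pos: [0.5412, 0.0275, 0.13]
tcp_rot: [0.273, 2.604, 0.074]
wrist_force: [-6.9, -0.6, 1.1]
finger_gap: 0.0231
grip_force: 61.4
pinion: D 72.31 y 1.70 h 0.88 ang 78.03 tilt err [0.1  0.03] F deck [-5.5 -0.6  4.4] M -0.01 q [ 0.2   0.72 -0.59  2.42  2.33  0.65 -1.11] t 25.97
axis [36.62 -1.72] line pca 36.35 centroid 37.76 tip r 42.0 tooth phase mod18: 1.48
white centroid 1.11 pca 0.27  yellow centroid 37.82 pca 35.92
```

```bash
python3 -m jog '[{"twist":[-0.05,0,0.0866],"dp":[0,0,0],"hand":1},{"twist":[-0.05,0,0.0866],"dp":[0,0,0],"hand":1},{"twist":[-0.05,0,0.0866],"dp":[0,0,0],"hand":1},{"twist":[-0.05,0,0.0866],"dp":[0,0,0],"hand":1},{"twist":[-0.05,0,0.0866],"dp":[0,0,0],"hand":1},{"twist":[-0.05,0,0.0866],"dp":[0,0,0],"hand":1},{"twist":[-0.05,0,0.0866],"dp":[0,0,0],"hand":1},{"twist":[0,0,0],"dp":[0,0,0],"hand":1},{"twist":[0,0,0],"dp":[0,0,0],"hand":1}]'
python3 -c "
from tgt import *
indeck();precise()"
```

```text
t: 26.77
tcp_pos: [0.5416, 0.0269, 0.1302]
tcp_rot: [-0.64, 2.547, -0.169]
wrist_force: [-6.4, -1.8, 0.5]
finger_gap: 0.0227
grip_force: 61.5
pinion: D 71.91 y 1.23 h 0.88 ang 118.15 tilt err [0.09 0.14] F deck [-5.2 -1.8  3.6] M 0.07 q [ 0.07  0.68 -0.39  2.43  2.51  0.57 -0.61] t 26.77
axis [36.01 -1.36] line pca 3.97 centroid 5.11 tip r 41.6 tooth phase mod18: 5.34
white centroid 1.07 pca 0.14  yellow centroid 37.81 pca 36.23
```

```bash
python3 -m jog '[{"twist":[-0.022,0,0.038],"dp":[0,0,0],"hand":1},{"twist":[-0.022,0,0.038],"dp":[0,0,0],"hand":1},{"twist":[0,0,0],"dp":[0,0,0],"hand":1},{"twist":[0,0,0],"dp":[0,0,0],"hand":1}]'
python3 -c "
from tgt import *
indeck();precise()"
```

```text
t: 27.15
tcp_pos: [0.5414, 0.0266, 0.1301]
tcp_rot: [-0.751, 2.522, -0.198]
wrist_force: [-6.2, -3.2, 1.7]
finger_gap: 0.0229
grip_force: 61.5
pinion: D 72.17 y 0.92 h 0.90 ang 123.12 tilt err [0.05 0.14] F deck [-4.5 -3.2  4.5] M -0.02 q [ 0.05  0.68 -0.36  2.43  2.54  0.56 -0.55] t 27.15
axis [36.55 -1.58] line pca 1.14 centroid 3.55 tip r 41.7 tooth phase mod18: 2.66
white centroid 1.11 pca -0.31  yellow centroid 37.81 pca 36.06
```

```bash
python3 -m jog '[{"twist":[-0.02,0,0.035],"dp":[0,0,0],"hand":1},{"twist":[0,0,0],"dp":[0,0,0],"hand":1},{"twist":[0,0,0],"dp":[0,0,0],"hand":1}]'
python3 -c "
from tgt import *
indeck();precise()"
```

```text
t: 27.45
tcp_pos: [0.5414, 0.0265, 0.13]
tcp_rot: [-0.802, 2.508, -0.212]
wrist_force: [-7.2, -2.3, 1.7]
finger_gap: 0.0232
grip_force: 61.5
pinion: D 72.27 y 0.88 h 0.89 ang 125.42 tilt err [0.04 0.15] F deck [-5.4 -2.3  5. ] M -0.03 q [ 0.04  0.68 -0.35  2.43  2.55  0.56 -0.52] t 27.45
axis [36.7  -1.96] line pca -0.29 centroid 1.99 tip r 42.0 tooth phase mod18: 1.48
white centroid 1.09 pca 0.39  yellow centroid 37.80 pca 35.81
```

```bash
python3 -m jog '[{"twist":[0.012,0,-0.021],"dp":[0,0,0],"hand":1},{"twist":[0,0,0],"dp":[0,0,0],"hand":1},{"twist":[0,0,0],"dp":[-1,0,1.7],"hand":1},{"twist":[0,0,0],"dp":[-2,0,3.5],"hand":1},{"twist":[0,0,0],"dp":[-4,0,7],"hand":1},{"twist":[0,0,0],"dp":[-6,0,10.4],"hand":1},{"twist":[0,0,0],"dp":[-10,0,17.3],"hand":1},{"twist":[0,0,0],"dp":[-15,0,20],"hand":1},{"twist":[0,0,0],"dp":[0,0,0],"hand":1}]'
python3 -c "
from tgt import *
indeck();precise()
go(*flat(123,(.438,.3145,.2)))"
```

```text
t: 28.25
tcp_pos: [0.5035, 0.0278, 0.1937]
tcp_rot: [-0.772, 2.509, -0.204]
wrist_force: [-0.8, -0.1, -4.5]
finger_gap: 0.0227
grip_force: 60.7
pinion: D 72.56 y 2.28 h 74.98 ang 124.14 tilt err [0.42 0.25] F deck [-3.  -0.1 -3.4] M -0.01 q [ 0.02  0.51 -0.34  2.49  2.47  0.45 -0.51] t 28.25
axis [36.86 -1.77] line pca 0.96 centroid 1.78 tip r 41.8 tooth phase mod18: 0.66
white centroid 1.11 pca -0.02  yellow centroid 37.84 pca 36.09
to dp mm [-67.  286.7   7. ] twist [ 0.001  0.532 -0.02 ] ang 0.532
```

```bash
python3 -m jog '[{"twist":[0,0.038,0],"dp":[-4.8,20.5,1],"hand":1},{"twist":[0,0.038,0],"dp":[-4.8,20.5,1],"hand":1},{"twist":[0,0.038,0],"dp":[-4.8,20.5,1],"hand":1},{"twist":[0,0.038,0],"dp":[-4.8,20.5,1],"hand":1},{"twist":[0,0.038,0],"dp":[-4.8,20.5,1],"hand":1},{"twist":[0,0.038,0],"dp":[-4.8,20.5,1],"hand":1},{"twist":[0,0.038,0],"dp":[-4.8,20.5,1],"hand":1},{"twist":[0,0.038,0],"dp":[-4.8,20.5,0],"hand":1},{"twist":[0,0.038,0],"dp":[-4.8,20.5,0],"hand":1},{"twist":[0,0.038,0],"dp":[-4.8,20.5,0],"hand":1},{"twist":[0,0.038,0],"dp":[-4.8,20.5,0],"hand":1},{"twist":[0,0.038,0],"dp":[-4.8,20.5,0],"hand":1},{"twist":[0,0.038,0],"dp":[-4.8,20.5,0],"hand":1},{"twist":[0,0.038,0],"dp":[-4.8,20.5,0],"hand":1},{"twist":[0,0,0],"dp":[0,0,0],"hand":1},{"twist":[0,0,0],"dp":[0,0,0],"hand":1}]'
python3 -c "
from tgt import *
s=cur();print(s[2]['q'].round(2))
go(*flat(123,(.438,.3155,.105)))"
```

```text
t: 29.63
tcp_pos: [0.4544, 0.2624, 0.1964]
tcp_rot: [-0.891, 2.911, -0.055]
wrist_force: [0.7, -1.3, -3.6]
finger_gap: 0.0226
grip_force: 60.6
[-0.35  0.54 -0.44  2.18  0.67  0.49  0.84]
to dp mm [-16.4  53.1 -91.4] twist [ 0.007  0.103 -0.018] ang 0.105
```

```bash
python3 -m jog '[{"twist":[0.002,0.021,-0.004],"dp":[-3.3,10.6,0],"hand":1},{"twist":[0.002,0.021,-0.004],"dp":[-3.3,10.6,0],"hand":1},{"twist":[0.001,0.021,-0.004],"dp":[-3.3,10.6,0],"hand":1},{"twist":[0.001,0.02,-0.003],"dp":[-3.3,10.6,0],"hand":1},{"twist":[0.001,0.02,-0.003],"dp":[-3.2,10.7,0],"hand":1},{"twist":[0,0,0],"dp":[0,0,-30],"hand":1},{"twist":[0,0,0],"dp":[0,0,-30],"hand":1},{"twist":[0,0,0],"dp":[0,0,-24],"hand":1},{"twist":[0,0,0],"dp":[0,0,-5],"hand":1},{"twist":[0,0,0],"dp":[0,0,0],"hand":1},{"twist":[0,0,0],"dp":[0,0,0],"hand":1}]'
python3 -c "
from tgt import *
go(*flat(123,(.438,.3155,.0995)))"
```

```text
t: 30.55
tcp_pos: [0.4376, 0.3148, 0.1081]
tcp_rot: [0.891, -3.012, 0.001]
wrist_force: [-0.5, -0.2, -2.2]
finger_gap: 0.023
grip_force: 60.5
to dp mm [ 0.4  0.7 -8.6] twist [ 0.001 -0.     0.   ] ang 0.001
```

```bash
python3 -m jog '[{"twist":[0,0,0],"dp":[0,0,-4],"hand":1},{"twist":[0,0,0],"dp":[0,0,-2.5],"hand":1},{"twist":[0,0,0],"dp":[0,0,-1],"hand":1},{"twist":[0,0,0],"dp":[0,0,-0.5],"hand":1},{"twist":[0,0,0],"dp":[0,0,0],"hand":1},{"twist":[0,0,0],"dp":[0,0,0],"hand":1}]'
```

```text
t: 31.05
tcp_pos: [0.4375, 0.3145, 0.0998]
tcp_rot: [-0.891, 3.013, -0.0]
wrist_force: [-0.4, 0.1, -2.9]
finger_gap: 0.0231
grip_force: 60.8
```

```bash
python3 -m jog '[{"twist":[0,0,0],"dp":[0,0,-0.4],"hand":1},{"twist":[0,0,0],"dp":[0,0,0],"hand":0.02},{"twist":[0,0,0],"dp":[0,0,0],"hand":0.02},{"twist":[0,0,0],"dp":[0,0,0],"hand":0.02},{"twist":[0,0,0],"dp":[0,0,10],"hand":0.02},{"twist":[0,0,0],"dp":[0,0,30],"hand":0.02},{"twist":[0,0,0],"dp":[0,0,40],"hand":0.02},{"twist":[0,0,0],"dp":[0,0,30],"hand":0.02},{"twist":[0,0,0],"dp":[10,-35,0],"hand":0.02},{"twist":[0,0,0],"dp":[10,-35,0],"hand":0.02},{"twist":[0,0,0],"dp":[0,-35,0],"hand":0.02},{"twist":[0,0,0],"dp":[0,-35,0],"hand":0.02},{"twist":[0,0,0],"dp":[0,-30,0],"hand":0.02},{"twist":[0,0,0],"dp":[0,-30,0],"hand":0.02},{"twist":[0,0,0],"dp":[0,0,0],"hand":0.02}]'
python3 -c "
from tgt import *
from m import boss
p,d=snap('top');print(boss('top',p,d,(.438,.314)));print(boss('top',p,d,(.608,.319)));precise(p)
cv2.imwrite('pics/j.png',cv2.resize(p[100:300,80:330,::-1],(750,600)))"
```

```text
t: 32.3
tcp_pos: [0.4567, 0.1083, 0.2093]
tcp_rot: [0.88, -3.012, 0.006]
wrist_force: [-0.8, -0.9, -0.8]
finger_gap: 0.0416
grip_force: 0.0
(array([0.439 , 0.3108]), np.float64(0.0497), 113, array([438.8, 311.4]), array([24.2, 24.4]), 36.8, 'disc', array([0.397 , 0.2712]), array([0.4809, 0.3551]))
(array([0.6083, 0.3184]), np.float64(0.0489), 106, array([608.3, 318.6]), array([24.9, 24.3]), 83.3, 'disc', array([0.5643, 0.2837]), array([0.6404, 0.3576]))
axis [36.96 -1.79] line pca 1.21 centroid 1.96 tip r 41.8 tooth phase mod18: 0.68
white centroid 1.09 pca 0.16  yellow centroid 37.80 pca 35.95
```

View pics/j.png

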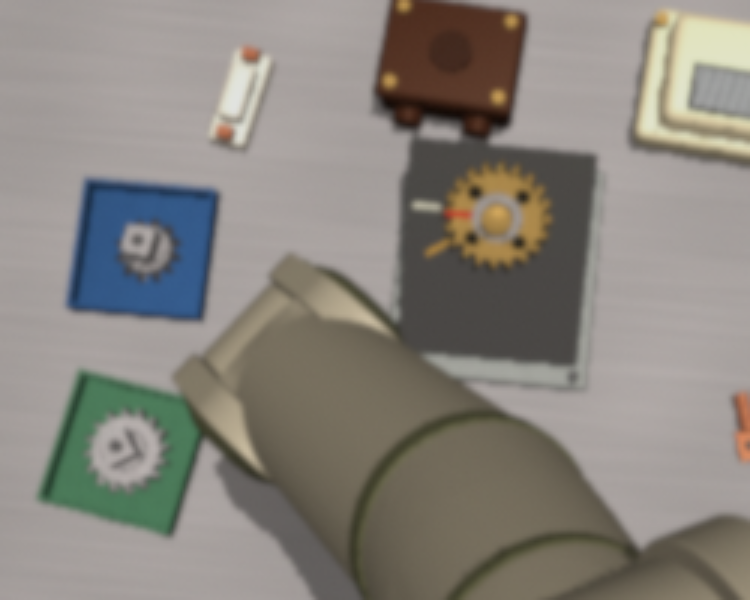

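The final picture shows the 12-tooth in the blue tray at (150,248) and the 16-tooth in the green tray at (128,447), both boss up. The red line (457,214) is in line with the white mark (428,206), to within about 1°. The robot is clear, so I hand in.

```bash
python3 -c "
from station import r
print(r.close_job())"
```

```text
the job is handed in; nothing more can be done
None
```

The job is handed in at about 32 s: by the camera, the 12-tooth pinion rolled the red line to within about 1° of the yellow mark and sits boss up in the blue tray, and the 16-tooth then rolled it back to within about 1° of the white mark and sits boss up in the green tray.

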